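Expose the bench mirrors: blow off, seat, expose, put back

ROBOT

A 6-joint arm with a two-finger parallel gripper is mounted at the origin on the work surface. World frame = base frame: x ahead of the robot, y to its left, z up, the work surface at z = 0. Lengths are in m, angles in degrees, forces in N, time in s.
With the tool pointing down it reaches from about 0.4 to 0.825 m from the base axis. Payload 7 kg.
Tool frame: the origin (TCP) lies midway between the tips of the shut fingers; the grasp point (between the pads) lies 19 mm behind it; z points along the fingers, y is the direction in which the jaws open and shut (so a half turn about z gives the same grasp; the last joint's range is limited). The gripper opens to 88 mm and grips with 3 to 60 N. Pads are 19 mm wide; open, the fingers measure 130 mm over their backs; the gripper's body (78 mm by 193 mm) begins 47 mm behind the grasp point.
Start: joints at [-60.671, 20.546, 0.682, 0, -70.136, -16.507], TCP at [0.15, -0.658, 0.227] pointing down, gripper open.
Joint ranges: [-176.03, 176.03], [-82.01, 121.73], [-58.28, 71.71], [-173.87, 95.51], [-174.79, -0.11], [-173.66, 173.66]. Speed limits (degrees/s): [136.94, 136.94, 172.46, 180, 180, 180].

INTERFACE

Orientations are given as [roll, pitch, yaw] about the fixed x, y, z axes, in that order (R = Rz(yaw) Ry(pitch) Rx(roll)).
In Python, from plant import get_state, capture, get_calibration, close_job, boxes_of, cut_out gives the robot as it stands.
- The arm moves only by the tool apply_moves, never from a script. Its argument "commands" is a list of rows, each an object with "grip": the closure, from 0 (fully open) to 1 (shut); "slide": the shift along the tool's x, y, z in m, a list of three; "roll": the turn about the tool's z in degrees. In form: [{"grip": grip, "slide": [x, y, z], "roll": roll}, ...]. A call has 1 to 5 rows; each row is the pose to reach, as a shift and turn from the pose commanded when the call began, along the tool's axes at that moment; what a row does not reach only later rows make up. A row lasts 1/8 s, in which the tool goes at most 62.5 mm and 10.7 degrees, less where a joint would pass 70% of its speed; a pose out of reach is approached as far as the arm can. A call with a gripper value outside its range is refused whole. The fingers move at their own pace and stop on an object; "grip_force" is the grip in N (left out, the last holds). Time passes only in rows, so rows that repeat a pose let the fingers close. It gives the time, the measured TCP pose, the force and the opening at its end, in the units of the state.
- get_state(): the state, without advancing time (a new reading comes with each control period).
- capture(name): name is "scene" or "top" or "wrist"; returns (picture, depth): 384x512x3 uint8, red, green, blue; 384x512 float32, m along the optical axis (not along the pixel's ray), 0 where there is no reading.
- get_calibration(name): a dict with "mtx" (3x3 intrinsics, pixels), "distortion" ([k1, k2, p1, p2, k3] as OpenCV has them; the pictures are not rectified), "R" (3x3) and "t" (3): a world point X has camera coordinates R X + t. Camera axes: x right, y down, z forward; pixel columns grow to the right and rows downward; lengths in m; the calibration is good to about 2 mm. A picture is of the moment at which its call begins: read the wrist's pose just before it. get_calibration takes no time and is no camera call; for the wrist camera it gives the pose at the moment of the call.
- close_job(): hands the job in, once; it reports no verdict.
Trained networks look in the newest picture that a camera, given by its name, has taken for a name from the list of things; names that differ only in an ending like _2 or _b are one class to them, and where a whole thing is asked for, a point or a joint stands for the part that bears it (a point fixed in the world has none). Each returns a list of dicts, best first, with "score" (0 to 1); they miss things now and then, are a little off and sometimes report something else, mostly with a low value. They report only what shows in the picture. A call takes as long as a camera call.
- boxes_of(name, camera): "position" ([x, y, z] in m, in the coordinates of the camera as it stood for that picture, good to about 4 mm: the middle of the surface that is visible of it).
- cut_out(name, camera): "mask" (384x512 bool, what is visible of it).
The state is a dict: "time_s": time; "joints": joint angles; "qd": joint speeds; "joint_torque": joint torques, N m; "tcp_pos": TCP position; "eef_rot": TCP orientation; "contact_force": force on the tool from outside, world axes, zero at the start; "moment": the same for the moment, N m; "gripper_width": finger opening in m.
Only numpy, scipy, OpenCV 4.12 (cv2) and the standard library are available. Lean on these libraries where they do the work, as an engineer would, in place of code of your own. Each camera call takes 0.05 s, during which the arm holds its last target.

TASK

Make an exposure of all the mirrors that lie on the grey pad (there may be two or three). First clear the empty three-ball mounts with one full squeeze of the clamped air gun's trigger, held about a second and let go again; then seat every mirror on the mount of its own size, mirror face up, so that it sits flat and level on all three balls; when all are seated, squeeze the trigger fully once more for about a second to blow them off and let it go; then, with all still seated, pull the lamp's sprung shutter knob right out to its stop, keep it there about two seconds and let it spring back in. Finally put all the mirrors back on the grey pad, lying flat side by side well inside its edges, and leave the bottle, the eyepiece and the specimen alone.

Things in the scene. Friction and masses are not known exactly. Their poses are not given: they have to be found in the camera images.
- mirror_large: large mirror: a plain round aluminium disc 58 mm in diameter and 20 mm thick, pale mirror face on top. Origin: centre of its underside; z up through the mirror face. Mass about 130 g. Absent in some runs. Starts lying on the pad.
- mount_large: fixed mount for the large mirror: steel disc 76 mm across, 6 mm thick, with three balls (tops 12 mm above the table) on a circle of radius 18 mm and, outside them, three round-topped brass pins, 6 mm thick, 17 mm high, 1.5 mm clear of a centred 58 mm mirror (a mirror riding on a pin is not seated). Origin: centre of its underside, on the table; z up.
- seat_large (a point): centre of the plane of the ball tops of mount_large, 12 mm above the table: where the centre of the underside of the large mirror comes to lie.
- mirror_medium: medium mirror: a plain round aluminium disc 46 mm in diameter and 20 mm thick, pale mirror face on top. Origin: centre of its underside; z up through the mirror face. Mass about 83 g. Absent in some runs. Starts lying on the pad.
- mount_medium: fixed mount for the medium mirror: steel disc 64 mm across, 6 mm thick, with three balls (tops 12 mm above the table) on a circle of radius 14 mm and, outside them, three round-topped brass pins, 6 mm thick, 17 mm high, 1.5 mm clear of a centred 46 mm mirror (a mirror riding on a pin is not seated). Origin: centre of its underside, on the table; z up.
- seat_medium (a point): centre of the plane of the ball tops of mount_medium, 12 mm above the table: where the centre of the underside of the medium mirror comes to lie.
- mirror_small: small mirror: a plain round aluminium disc 34 mm in diameter and 20 mm thick, pale mirror face on top. Origin: centre of its underside; z up through the mirror face. Mass about 46 g. Absent in some runs. Starts lying on the pad.
- mount_small: fixed mount for the small mirror: steel disc 52 mm across, 6 mm thick, with three balls (tops 12 mm above the table) on a circle of radius 11 mm and, outside them, three round-topped brass pins, 6 mm thick, 17 mm high, 1.5 mm clear of a centred 34 mm mirror (a mirror riding on a pin is not seated). Origin: centre of its underside, on the table; z up.
- seat_small (a point): centre of the plane of the ball tops of mount_small, 12 mm above the table: where the centre of the underside of the small mirror comes to lie.
- pad: fixed grey felt pad, 140 mm (its x) by 310 mm (its y), 4 mm thick, flat. Origin: centre of its underside, on the table; z up.
- airgun: fixed air gun lying on its side on a stand, axes x y z (z up), origin on the table. Grey handle along x from -85 to +30 mm, y -13 to +13, z 71 to 99 mm, free beneath down to a 12 mm base plate; grey barrel block at x 30 to 64, y -43 to +43, up to z 101 mm; nozzle to +y. Aluminium trigger lever on the +y side: pinch handle and trigger together from above, fingers closing along y.
- trigger (a joint): trigger, rad: 0 at rest (splayed out), 0.22 squeezed home. Vertical hinge at gun (22, 21.5) mm; lever 9 mm thick, 20 mm high (z 75 to 95), reaching 80 mm towards gun -x. Home, it lies parallel to the handle, outer face at gun y = +26 mm (39 mm over handle and trigger). Springs back by itself; about 10 N at trigger_pad to bring it home.
- trigger_pad (a point): point on the middle line of the trigger lever, 60 mm from its hinge, z = 85 mm: where to squeeze. At rest at gun (-36.5, +34.6) mm, squeezed home at gun (-38, +21.5) mm.
- lamphouse: fixed grey lamp house, 120 mm (x) by 100 mm (y), 87 mm high with its cooling fins, lens on its -y side; the shutter plunger comes out of its -x face (x = -60 mm), which faces the robot. Origin: centre of its underside, on the table; z up.
- shutter (a joint): sprung shutter plunger of the lamp house, m: 0 in, 0.035 pulled out to its stop; it slides along the lamp house's -x. 3 N to start, about 8 N at the stop; it springs back by itself.
- shutter_knob (a point): centre of the bright metal shutter knob, a cylinder 26 mm in diameter and 22 mm long with its axis along the lamp house's x, 55 mm above the table, 35 mm out from the face when in (it moves with the plunger). Can be pinched from above across the lamp house's y.
- bottle: bystander: white plastic bottle, 48 mm in diameter, 110 mm high. Origin: centre of its underside.
- eyepiece: bystander: grey microscope eyepiece, standing, 42 mm in diameter, 60 mm high. Origin: centre of its underside.
- specimen: bystander: white moulded specimen puck, 32 mm in diameter, 22 mm high. Origin: centre of its underside.

How it is judged:
By the outcome, as a careful person would: the job done as asked, in the order asked, and still so for the second after the job is handed in, with the robot touching nothing.
Of mirror_large, mirror_medium, mirror_small only 2 to 3 are there at a start; the rules pass over those that are not, and their reading is None.
At some moment in a run one of mirror_large, mirror_medium, mirror_small may be knocked a few centimetres aside while the robot is not near it.
Once in a run the grip may slacken for a moment while it holds something.
It also fails if it takes over 210 s, if anything falls off the work surface, if the arm or the gripper's body presses on something with over 40 N, if the wrist force passes 120 N, or if a joint passes its speed limit or range.

## Working session

There is one attempt and no reset: what is moved stays moved. The work goes in short steps, Python scripts to look and compute and a tool call to move; the robot and the scene stay as the last step left them, time stands still between calls to the robot, and variables do not carry over. Pictures are saved under pics/ and viewed, and the job is handed in when it is done.

Besides the shell and the picture viewer there is one more tool, called after "Request:" as a command line: name --argument value ..., lists and objects as JSON in quotes. apply_moves: Moves the arm, as the interface text tells. Its arguments: {"type":"object","properties":{"commands":{"type":"array"},"grip_force":{"type":"number"}},"required":["commands"]}

```bash
ls; mkdir -p pics; cat > h.py <<'E'
import numpy as np, cv2
from plant import *
def snap(cam,fn=None):
    im,d=capture(cam)
    if fn: cv2.imwrite('pics/'+fn,im[:,:,::-1])
    return im,d
def cam2w(c,p):
    R=np.array(c['R']);t=np.array(c['t']);return R.T@(np.array(p)-t)
def pix2w(c,uv,d=None,z=None):
    K=np.array(c['mtx']);D=np.array(c['distortion'])
    uv=np.array(uv,float).reshape(-1,1,2)
    n=cv2.undistortPoints(uv,K,D).reshape(-1,2)
    R=np.array(c['R']);t=np.array(c['t'])
    r=np.c_[n,np.ones(len(n))]
    if d is not None: return (r*np.array(d).reshape(-1,1)-t)@R
    rw=r@R; o=-R.T@t
    s=(z-o[2])/rw[:,2]
    return o+rw*s[:,None]
def w2pix(c,X):
    R=np.array(c['R']);t=np.array(c['t'])
    return cv2.projectPoints(np.array(X,float).reshape(-1,3),cv2.Rodrigues(R)[0],t,np.array(c['mtx']),np.array(c['distortion']))[0].reshape(-1,2)
E
python3 - <<'E'
from h import *
print(get_state())
for c in ['scene','top','wrist']:
    snap(c,c+'0.png'); k=get_calibration(c); print(c,k)
E
```

```text
pics
{'time_s': 0.0, 'joints': array([-6.06704320e+01,  2.05910794e+01,  6.33833533e-01, -1.98121092e-02,
       -7.01349112e+01, -1.65072247e+01]), 'qd': array([ 0.03291804, -0.08736678, -0.10076049, -0.06962841,  0.0162652 ,
        0.06118449]), 'joint_torque': array([ 7.57156317e-05, -5.82728899e+01,  2.93047071e+01,  6.99722975e+00,
        7.13873509e-03, -1.38826963e-04]), 'tcp_pos': array([ 0.14967194, -0.65770151,  0.22562812]), 'eef_rot': array([ 1.79906349e+02, -8.33065260e-03, -1.67184397e+02]), 'contact_force': array([-0.35438942, -0.28115996, -0.13115719]), 'moment': array([0.03120321, 0.0254848 , 0.08868188]), 'gripper_width': 0.08752031845232656}
scene {'mtx': array([[356.46881011,   0.        , 255.45652344],
       [  0.        , 356.46881011, 191.59610797],
       [  0.        ,   0.        ,   1.        ]]), 'distortion': array([-0.0103568,  0.       ,  0.       ,  0.       ,  0.       ]), 'R': array([[-0.83124113,  0.55581588, -0.01033896],
       [ 0.38366716,  0.56012978, -0.73420307],
       [-0.40229057, -0.6142665 , -0.67885121]]), 't': array([ 0.46941771, -
[... 282 characters left out ...]
'R': array([[ 0.01743813, -0.99969322,  0.01758889],
       [-0.99363993, -0.01928446, -0.11094054],
       [ 0.1112457 , -0.01554242, -0.99367139]]), 't': array([-0.04891808,  0.59142631,  0.99697211])}
wrist {'mtx': array([[298.67176089,   0.        , 258.57971814],
       [  0.        , 298.67176089, 194.45083562],
       [  0.        ,   0.        ,   1.        ]]), 'distortion': array([-0.00179009,  0.        ,  0.        ,  0.        ,  0.        ]), 'R': array([[-2.21214523e-01,  9.75225161e-01,  1.44876568e-04],
       [ 9.33543283e-01,  2.11716671e-01,  2.89262838e-01],
       [ 2.82065725e-01,  6.41243892e-02, -9.57249701e-01]]), 't': array([ 0.67451566, -0.03620194,  0.39035208])}
```

View pics/top0.png

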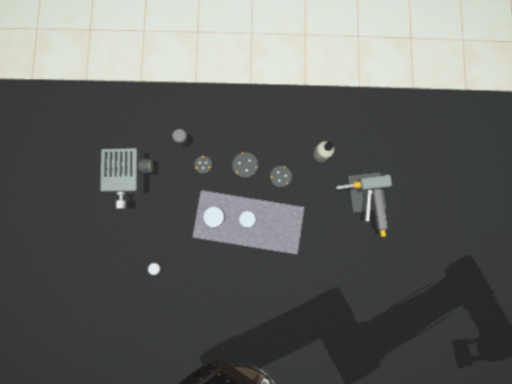

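View pics/scene0.png

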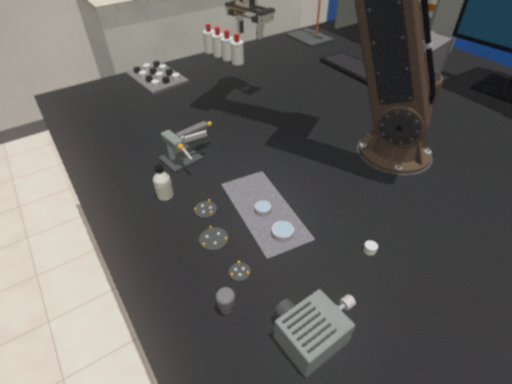

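View pics/wrist0.png

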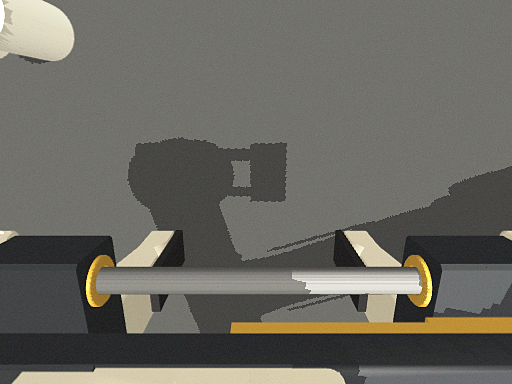

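```bash
python3 - <<'E'
from h import *
for cam in ['top','scene']:
    snap(cam); k=get_calibration(cam)
    for n in ['mirror_large','mirror_medium','mirror_small','mount_large','mount_medium','mount_small','pad','airgun','trigger','lamphouse','shutter_knob','bottle','eyepiece','specimen']:
        for b in boxes_of(n,cam)[:3]:
            p=cam2w(k,b['position']); print(cam,n,round(b['score'],2),p.round(4),w2pix(k,p).round())
print(get_state()['time_s'])
E
```

```text
top mirror_large 0.71 [0.5333 0.0807 0.0225] [[213. 216.]]
top mirror_medium 0.49 [ 0.5242 -0.015   0.0216] [[246. 220.]]
top mirror_medium 0.36 [ 0.6564 -0.1122  0.005 ] [[280. 176.]]
top mount_large 0.85 [ 0.6873 -0.0072  0.0066] [[245. 165.]]
top mount_medium 0.72 [ 0.6562 -0.1129  0.0043] [[280. 177.]]
top mount_small 0.67 [0.6845 0.1136 0.0045] [[204. 166.]]
top pad 0.97 [ 0.5128 -0.0367  0.0067] [[254. 224.]]
top airgun 0.88 [ 0.602  -0.3626  0.0961] [[374. 193.]]
top trigger 0.46 [ 0.5647 -0.3394  0.1   ] [[366. 206.]]
top lamphouse 0.58 [0.6504 0.3261 0.081 ] [[123. 171.]]
top lamphouse 0.53 [0.6864 0.1166 0.0073] [[203. 165.]]
top lamphouse 0.48 [ 0.6575 -0.111   0.0015] [[279. 176.]]
top bottle 0.68 [ 0.7189 -0.2214  0.0706] [[321. 152.]]
top eyepiece 0.75 [0.7573 0.1843 0.0634] [[178. 136.]]
top eyepiece 0.53 [ 0.5665 -0.341   0.0982] [[367. 205.]]
top specimen 0.62 [0.3772 0.2461 0.0184] [[154. 270.]]
scene mirror_large 0.74 [0.5392 0.0852 0.0274] [[282. 230.]]
scene mirror_large 0.17 [ 0.6924 -0.0082  0.0059] [[213. 238.]]
scene mirror_medium 0.72 [0.5364 0.0861 0.0284] 
[... 339 characters left out ...]
.84 [ 0.5277 -0.0028  0.0038] [[266. 214.]]
scene airgun 0.76 [ 0.6161 -0.3629  0.0736] [[178. 142.]]
scene trigger 0.65 [ 0.7323 -0.2268  0.0628] [[161. 182.]]
scene trigger 0.63 [ 0.5681 -0.3485  0.0905] [[193. 135.]]
scene lamphouse 0.91 [0.6711 0.3452 0.0828] [[310. 327.]]
scene shutter_knob 0.62 [0.5684 0.34   0.0627] [[346. 303.]]
scene shutter_knob 0.59 [0.6899 0.1169 0.0107] [[239. 270.]]
scene shutter_knob 0.21 [ 0.6924 -0.0074  0.0048] [[213. 238.]]
scene bottle 0.86 [ 0.7317 -0.2219  0.0621] [[162. 183.]]
scene eyepiece 0.75 [0.7698 0.1927 0.0562] [[225. 300.]]
scene specimen 0.73 [0.383  0.2484 0.0217] [[372. 246.]]
scene specimen 0.42 [ 0.6916 -0.0042  0.0093] [[214. 238.]]
1.65
```

Two mirrors show in the top view: large at about (213,216), medium at about (247,219). The mounts are at (245,165), (281,176) and (203,164), and the gun, bottle, lamp and specimen are all visible. Next I measure the gun.

```bash
python3 - <<'E'
from h import *
im,d=snap('top'); k=get_calibration('top')
v,u=np.mgrid[150:250,330:400]
P=pix2w(k,np.c_[u.ravel(),v.ravel()],d=d[150:250,330:400].ravel())
m=(P[:,2]>0.06)
col=im[150:250,330:400].reshape(-1,3)
rgb=col[m]; P=P[m]
print(len(P),P.min(0),P.max(0))
cv2.imwrite('pics/gun.png',cv2.resize(im[150:250,330:400],None,fx=6,fy=6,interpolation=cv2.INTER_CUBIC)[:,:,::-1])
for z0 in np.arange(.06,.12,.01): print(z0,((P[:,2]>=z0)&(P[:,2]<z0+.01)).sum())
# grid map
g={}
for p in P: g[(round(p[0]/.005),round(p[1]/.005))]=p[2]
xs=[a for a,b in g];ys=[b for a,b in g]
for x in range(max(xs),min(xs)-1,-1): print(f"{x*5:4d}",' '.join(f"{int(g[(x,y)]*1000):3d}" if (x,y) in g else '  .' for y in range(max(ys),min(ys)-1,-1)))
print(max(ys)*5,min(ys)*5)
E
```

```text
1215 [ 0.47760897 -0.40938451  0.06217674] [ 0.72353959 -0.02200237  1.05713623]
0.06 5
0.06999999999999999 49
0.07999999999999999 154
0.08999999999999998 575
0.09999999999999998 399
0.10999999999999997 0
 725   .   .   .   .   .   .   .   .   .   .   .   .   .   .   .   .   .   .   .   .   .   .   .   .   .   .   .   .   .   .   .   .   .   .   .   .   .   .   .   .   .   .   .   .   .   .   .  73   .   .   .   .   .   .   .   .   .   .   .   .   .   .   .   .   .   .   .   .   .   .   .   .   .   .   .   .   .   .   .
 720   .   .   .   .   .   .   .   .   .   .   .   .   .   .   .   .   .   .   .   .   .   .   .   .   .   .   .   .   .   .   .   .   .   .   .   .   .   .   .   .   .   .   .   .   .  84  75  73   .   .   .   .   .   .   .   .   .   .   .   .   .   .   .   .   .   .   .   .   .   .   .   .   .   .   .   .   .   .   .
 715   .   .   .   .   .   .   .   .   .   .   .   .   .   .   .   .   .   .   .   .   .   .   .   .   .   .   .   .   .   .   .   .   .   .   .   .   .   .   .   .   .   .   .   .   .  80  70  71   .   .   .   .   .   .   .   .   .   .   .   .   .   . 
[... 14464 characters left out ...]
   .   .   .   .   .  88  89  91   .   .   .   .
 485   .   .   .   .   .   .   .   .   .   .   .   .   .   .   .   .   .   .   .   .   .   .   .   .   .   .   .   .   .   .   .   .   .   .   .   .   .   .   .   .   .   .   .   .   .   .   .   .   .   .   .   .   .   .   .   .   .   .   .   .   .   .   .   .   .   .   .   .   .   .   .   .  88  90  91   .   .   .   .
 480 1057   .   .   .   .   .   .   .   .   .   .   .   .   .   .   .   .   .   .   .   .   .   .   .   .   .   .   .   .   .   .   .   .   .   .   .   .   .   .   .   .   .   .   .   .   .   .   .   .   .   .   .   .   .   .   .   .   .   .   .   .   .   .   .   .   .   .   .   .   .   .   .   .   .   .   .   .   .   .
-20 -410
```

View pics/gun.png

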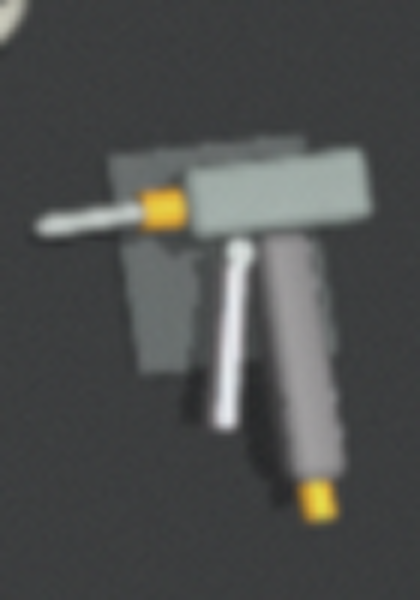

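```bash
python3 - <<'E'
from h import *
def pl(cam):
    im,d=snap(cam); k=get_calibration(cam)
    v,u=np.mgrid[0:384,0:512]
    P=pix2w(k,np.c_[u.ravel(),v.ravel()],d=d.ravel()); ok=(d.ravel()>0)
    return P[ok],im.reshape(-1,3)[ok].astype(int)
from scipy.optimize import minimize
for cam in ['top','scene']:
    P,c=pl(cam)
    s=(P[:,0]>.47)&(P[:,0]<.68)&(P[:,1]<-.28)&(P[:,1]>-.43)&(P[:,2]>.09)&(P[:,2]<.11)
    P=P[s];c=c[s]
    h=P[(P[:,0]>.505)&(P[:,0]<.6)&(c.max(1)<190)]
    # handle: separate trigger by y > line
    A=np.polyfit(h[:,0],h[:,1],1)
    for _ in range(5):
        r=h[:,1]-np.polyval(A,h[:,0]); hh=h[(abs(r)<.016)]; A=np.polyfit(hh[:,0],hh[:,1],1)
    r=hh[:,1]-np.polyval(A,hh[:,0])
    print(cam,'handle',A,np.degrees(np.arctan(A[0])),len(hh),np.percentile(r,[1,99]),hh[:,2].max())
    b=P[(P[:,0]>.612)&(P[:,2]>.096)]
    R=cv2.minAreaRect((b[:,:2]*1000).astype(np.float32)); print(R,np.median(b[:,2]))
    t=P[(P[:,0]>.515)&(P[:,0]<.6)&(P[:,1]>np.polyval(A,P[:,0])+.017)]
    print('trig',len(t),np.polyfit(t[:,0],t[:,1],1),t.min(0),t.max(0),np.polyval(A,.56))
E
```

```text
top handle [ 0.13542669 -0.4502696 ] 7.712456526693618 342 [-0.01373739  0.01099612] 0.10396123348078246
((630.69287109375, -361.466796875), (33.87119674682617, 93.8401870727539), 7.534289360046387) 0.1012303062020118
trig 97 [-0.08815441 -0.29501865] [ 0.52423658 -0.3515592   0.09046177] [ 0.59822758 -0.33724986  0.09948514] -0.37443065650233665
scene handle [ 0.13693863 -0.44893408] 7.797506589790375 172 [-0.01499993  0.01125165] 0.10238460875971786
((630.0457763671875, -362.9189758300781), (39.495811462402344, 95.57523345947266), 6.779029369354248) 0.10162920412380846
trig 63 [-0.07828974 -0.29987213] [ 0.527469   -0.35163784  0.09004843] [ 0.5999722  -0.33763851  0.09761491] -0.37224844744776636
```

```bash
cat >> h.py <<'E'
from scipy.spatial.transform import Rotation as Ro
def plan(x,y,z,tooly=None):
    """tooly: desired world angle (deg) of jaw axis, mod 180"""
    s=get_state(); p=np.array(s['tcp_pos']); r=s['eef_rot']
    R=Ro.from_euler('xyz',r,degrees=True).as_matrix()
    sl=R.T@(np.array([x,y,z])-p)
    cur=np.degrees(np.arctan2(R[1,1],R[0,1]))
    roll=0
    if tooly is not None:
        dw=(tooly-cur+90)%180-90
        roll=-dw
    j6=s['joints'][5]
    print('t',round(s['time_s'],2),'tcp',p.round(4),'rot',np.round(r,2),'jaw',round(cur,1),'w',round(s['gripper_width'],4),'F',np.round(s['contact_force'],1),'j6',round(j6,1))
    print('SLIDE',sl.round(4),'ROLL',round(roll,1))
E
cat > p.sh <<'E'
#!/bin/bash
python3 -c "
from h import *
plan($1)"
E
chmod +x p.sh; ./p.sh 0.5454,-0.368,0.2,97.7
```

```text
t 1.8 tcp [ 0.1498 -0.6582  0.2266] rot [-180.      0.   -167.18] jaw 102.8 w 0.0875 F [ 0.   0.4 -0.1] j6 -16.5
SLIDE [-0.4501  0.1951  0.0266] ROLL 5.1
```

Request:
apply_moves --commands '[{"grip":0,"slide":[-0.45,0.195,0.025],"roll":5.1},{"grip":0,"slide":[-0.45,0.195,0.025],"roll":5.1},{"grip":0,"slide":[-0.45,0.195,0.025],"roll":5.1},{"grip":0,"slide":[-0.45,0.195,0.025],"roll":5.1},{"grip":0,"slide":[-0.45,0.195,0.025],"roll":5.1}]' --grip_force 30

```text
time_s: 2.42
tcp_pos: [0.403, -0.4723, 0.2109]
eef_rot: [-180.0, 0.0, -172.3]
contact_force: [0.6, -2.4, 0.2]
gripper_width: 0.0876
```

```bash
p.sh 0.5454,-0.368,0.2,97.7
```

```text
t 2.42 tcp [ 0.403  -0.4723  0.2109] rot [-1.7997e+02  2.0000e-02 -1.7227e+02] jaw 97.7 w 0.0876 F [ 0.6 -2.4  0.2] j6 -50.7
SLIDE [-0.1551  0.0842  0.0109] ROLL 0.0
```

Request:
apply_moves --commands '[{"grip":0,"slide":[-0.155,0.084,0.01],"roll":0},{"grip":0,"slide":[-0.155,0.084,0.01],"roll":0},{"grip":0,"slide":[-0.155,0.084,0.01],"roll":0},{"grip":0,"slide":[-0.155,0.084,0.01],"roll":0},{"grip":0,"slide":[-0.155,0.084,0.01],"roll":0}]'

```text
time_s: 3.05
tcp_pos: [0.5437, -0.3693, 0.2005]
eef_rot: [180.0, -0.0, -172.2]
contact_force: [-0.2, 0.1, 0.2]
gripper_width: 0.0878
```

```bash
cd .;./p.sh 0.5454,-0.368,0.12,97.7; python3 -c "
from h import *
snap('wrist','w1.png')"
```

```text
t 3.05 tcp [ 0.5437 -0.3693  0.2005] rot [ 1.7999e+02 -3.0000e-02 -1.7223e+02] jaw 97.8 w 0.0878 F [-0.2  0.1  0.2] j6 -65.0
SLIDE [-0.0019  0.0011  0.0805] ROLL 0.1
```

View pics/w1.png

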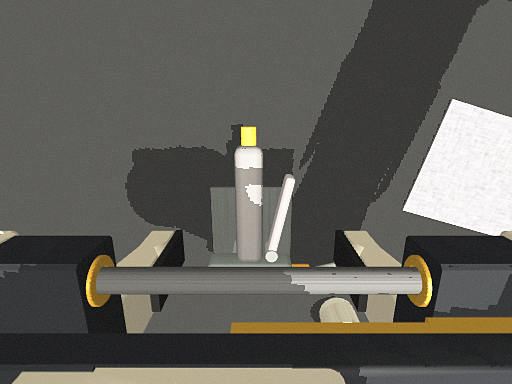

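```bash
python3 - <<'E'
from h import *
k=get_calibration('wrist'); im,d=snap('wrist')
for v in (175,190,205,220):
    for u in (238,249,260): 
        print(u,v,pix2w(k,[[u,v]],d=[d[v,u]])[0].round(4), end=' ')
    print()
# edges: use plane z=.095
o=np.array([.5839,-.3693]);a=np.radians(7.7);G=np.array([[np.cos(a),np.sin(a)],[-np.sin(a),np.cos(a)]])
v,u=np.mgrid[150:225,225:300];P=pix2w(k,np.c_[u.ravel(),v.ravel()],d=d[150:225,225:300].ravel())
P=P[(P[:,2]>.07)&(P[:,2]<.11)]
g=(P[:,:2]-o)@G.T*1000
for x in range(-90,10,10):
    s=g[(g[:,0]>x)&(g[:,0]<x+10)]
    h=s[s[:,1]<18,1];t=s[s[:,1]>18,1]
    print(x,h.min().round(1),h.max().round(1), (t.min().round(1),t.max().round(1)) if len(t) else '', len(s))
E
```

```text
238 175 [ 0.5282 -0.3906  0.0963] 249 175 [ 0.5264 -0.3808  0.0984] 260 175 [ 0.5252 -0.371   0.0978] 
238 190 [ 0.542  -0.389   0.0972] 249 190 [ 0.5399 -0.3791  0.0998] 260 190 [ 0.5392 -0.3691  0.0976] 
238 205 [ 0.5565 -0.3874  0.0965] 249 205 [ 0.5544 -0.3773  0.0986] 260 205 [ 0.5538 -0.3671  0.0964] 
238 220 [ 0.5711 -0.3857  0.0971] 249 220 [ 0.5691 -0.3754  0.0986] 260 220 [ 0.5682 -0.3652  0.0974] 
-90 -15.2 7.0  27
-80 -17.2 8.1  332
-70 -16.6 8.0  303
-60 -16.8 8.0 (np.float64(29.2), np.float64(38.3)) 387
-50 -17.1 8.0 (np.float64(27.1), np.float64(37.5)) 415
-40 -16.2 8.1 (np.float64(24.8), np.float64(36.0)) 401
-30 -16.5 8.1 (np.float64(22.5), np.float64(33.6)) 391
-20 -16.8 8.1 (np.float64(20.6), np.float64(31.0)) 360
-10 -16.9 8.1 (np.float64(19.1), np.float64(29.3)) 23Traceback (most recent call last):
  File "<stdin>", line 15, in <module>
    return umr_minimum(a, axis, None, out, keepdims, initial, where)
ValueError: zero-size array to reduction operation minimum which has no identity
```

Wrist view: the handle is at column ~249 and the trigger at ~280, both between the fingers. The wrist camera puts the gun about 4 mm further to -y than the top camera does, so I split the difference and descend.

Request:
apply_moves --commands '[{"grip":0,"slide":[-0.0015,-0.001,0.07],"roll":0},{"grip":0,"slide":[-0.0015,-0.001,0.134],"roll":0},{"grip":0,"slide":[-0.0015,-0.001,0.134],"roll":0},{"grip":0,"slide":[-0.0015,-0.001,0.134],"roll":0}]'

```text
time_s: 3.65
tcp_pos: [0.5456, -0.3714, 0.0679]
eef_rot: [-179.9, 0.0, -172.3]
contact_force: [0.3, -0.0, 1.2]
gripper_width: 0.0873
```

```bash
cd .;./p.sh 0.5457,-0.3705,0.066,97.7
```

```text
t 3.65 tcp [ 0.5456 -0.3714  0.0679] rot [-1.7995e+02  1.0000e-02 -1.7230e+02] jaw 97.7 w 0.0873 F [ 0.3 -0.   1.2] j6 -65.0
SLIDE [-0.0002  0.0009  0.0019] ROLL -0.0
```

Request:
apply_moves --commands '[{"grip":1,"slide":[0,0.001,0.001],"roll":0},{"grip":1,"slide":[0,0.001,0.001],"roll":0},{"grip":1,"slide":[0,0.001,0.001],"roll":0},{"grip":1,"slide":[0,0.001,0.001],"roll":0},{"grip":1,"slide":[0,0.001,0.001],"roll":0}]' --grip_force 30

```text
time_s: 4.28
tcp_pos: [0.5448, -0.3697, 0.0658]
eef_rot: [-180.0, -0.1, -172.2]
contact_force: [-2.4, -19.8, -10.0]
gripper_width: 0.0435
```

Request:
apply_moves --commands '[{"grip":1,"slide":[0,-0.0025,0],"roll":0},{"grip":1,"slide":[0,-0.0025,0],"roll":0},{"grip":1,"slide":[0,-0.0025,0],"roll":0}]'

```text
time_s: 4.65
tcp_pos: [0.545, -0.3722, 0.0657]
eef_rot: [-180.0, -0.1, -172.3]
contact_force: [-4.4, -4.0, 2.2]
gripper_width: 0.0386
```

Request:
apply_moves --commands '[{"grip":1,"slide":[0,0,0],"roll":0},{"grip":1,"slide":[0,0,0],"roll":0},{"grip":1,"slide":[0,0,0],"roll":0},{"grip":1,"slide":[0,0,0],"roll":0},{"grip":1,"slide":[0,0,0],"roll":0}]'

```text
time_s: 5.28
tcp_pos: [0.545, -0.3723, 0.0657]
eef_rot: [-180.0, -0.1, -172.3]
contact_force: [-4.7, -3.8, 1.3]
gripper_width: 0.0387
```

Request:
apply_moves --commands '[{"grip":1,"slide":[0,0,0],"roll":0},{"grip":0,"slide":[0,0,0],"roll":0},{"grip":0,"slide":[0,0,0],"roll":0},{"grip":0,"slide":[0,0,0],"roll":0},{"grip":0,"slide":[0,0,0],"roll":0}]'

```text
time_s: 5.9
tcp_pos: [0.5467, -0.3715, 0.0658]
eef_rot: [-180.0, 0.1, -172.3]
contact_force: [0.1, 0.7, 0.4]
gripper_width: 0.0729
```

```bash
cd .;./p.sh 0.62,0.0,0.25,90
```

```text
t 5.9 tcp [ 0.5467 -0.3715  0.0658] rot [-1.7997e+02  9.0000e-02 -1.7226e+02] jaw 97.7 w 0.0729 F [0.1 0.7 0.4] j6 -64.9
SLIDE [-0.123   0.3582 -0.1841] ROLL 7.7
```

Request:
apply_moves --commands '[{"grip":0,"slide":[0,0,-0.06],"roll":0},{"grip":0,"slide":[0,0,-0.12],"roll":0},{"grip":0,"slide":[-0.01,0.04,-0.16],"roll":3},{"grip":0,"slide":[-0.123,0.358,-0.184],"roll":7.7},{"grip":0,"slide":[-0.123,0.358,-0.184],"roll":7.7}]'

```text
time_s: 6.52
tcp_pos: [0.576, -0.2077, 0.2355]
eef_rot: [-180.0, 0.1, 179.9]
contact_force: [1.2, 0.6, -0.2]
gripper_width: 0.0878
```

```bash
cd .;./p.sh 0.62,0.0,0.25,90
```

```text
t 6.53 tcp [ 0.576  -0.2077  0.2355] rot [-1.7998e+02  1.1000e-01  1.7988e+02] jaw 89.9 w 0.0878 F [ 1.2  0.6 -0.2] j6 -88.6
SLIDE [-0.0435  0.2078 -0.0145] ROLL -0.1
```

Request:
apply_moves --commands '[{"grip":0,"slide":[-0.043,0.207,-0.014],"roll":0},{"grip":0,"slide":[-0.043,0.207,-0.014],"roll":0},{"grip":0,"slide":[-0.043,0.207,-0.014],"roll":0},{"grip":0,"slide":[-0.043,0.207,-0.014],"roll":0},{"grip":0,"slide":[-0.043,0.207,-0.014],"roll":0}]'

```text
time_s: 7.15
tcp_pos: [0.619, -0.0003, 0.2484]
eef_rot: [-180.0, 0.0, -179.8]
contact_force: [-0.3, 0.0, -0.4]
gripper_width: 0.0873
```

```bash
cd .;./p.sh 0.62,0.0,0.25,90; python3 -c "
from h import *
snap('wrist','w2.png'); snap('top','t2.png')"
```

```text
t 7.15 tcp [ 6.190e-01 -3.000e-04  2.484e-01] rot [-1.7999e+02  1.0000e-02 -1.7984e+02] jaw 90.2 w 0.0873 F [-0.3  0.  -0.4] j6 -107.9
SLIDE [-0.001   0.0003 -0.0016] ROLL 0.2
```

View pics/w2.png

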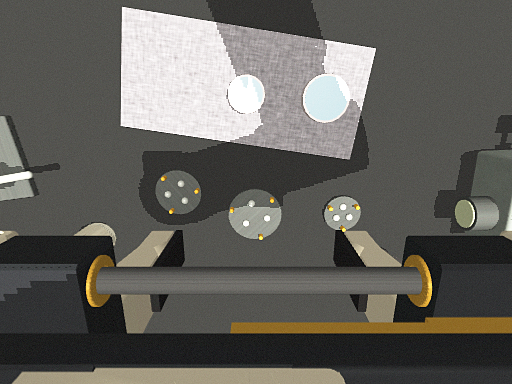

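View pics/t2.png

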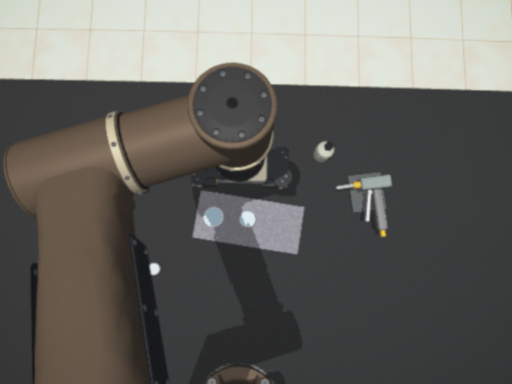

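Wrist view: large mirror at (326,98), medium at (246,94). Mounts: medium (178,192), large (255,213), small (342,212), with balls and brass pins visible. Next I measure from this picture.

```bash
cat >> h.py <<'E'
from scipy.optimize import least_squares
def circ(P):
    f=lambda q: np.hypot(P[:,0]-q[0],P[:,1]-q[1])-q[2]
    r=least_squares(f,[*P[:,:2].mean(0),.03],loss='soft_l1',f_scale=.001); return r.x
def pins(im,k,cx,cy,rad=42,z=.0155):
    hsv=cv2.cvtColor(im,cv2.COLOR_RGB2HSV)
    m=((hsv[:,:,0]>14)&(hsv[:,:,0]<32)&(hsv[:,:,1]>120)&(hsv[:,:,2]>90)).astype(np.uint8)
    n,l,st,c=cv2.connectedComponentsWithStats(m)
    out=[]
    for i in range(1,n):
        if np.hypot(c[i,0]-cx,c[i,1]-cy)<rad and st[i,4]>=4: out.append((st[i,4],c[i]))
    out=sorted(out,key=lambda a:-a[0])[:4]
    for a,c0 in out: print('  pin',a,c0.round(1),pix2w(k,[c0],z=z)[0].round(4))
    return out
E
python3 - <<'E'
from h import *
k=get_calibration('wrist'); im,d=snap('wrist')
for n in ['mirror_large','mirror_medium','mirror_small']:
    for c in cut_out(n,'wrist')[:2]:
        m=c['mask'].astype(np.uint8); co=max(cv2.findContours(m,0,1)[0],key=len).reshape(-1,2)
        P=pix2w(k,co,z=.024); q=circ(P); print(n,round(c['score'],2),m.sum(),co.mean(0).round(1),'circ',q.round(4))
for n,cx,cy,r,g in [('large',255,213,33.5,0),('medium',178,192,27.5,0),('small',342,212,21.5,0)]:
    print(n); o=pins(im,k,cx,cy,28)
    P=pix2w(k,[c for a,c in o[:3]],z=.0155)
    f=lambda q: np.hypot(P[:,0]-q[0],P[:,1]-q[1])-r/1000
    q=least_squares(f,P[:,:2].mean(0)); print('  centre',q.x.round(4),'res mm',(q.fun*1000).round(2),'ang',np.degrees(np.arctan2(P[:,1]-q.x[1],P[:,0]-q.x[0])).round(1))
E
```

```text
mirror_large 0.68 1930 [325.9  98.2] circ [0.5333 0.0797 0.029 ]
mirror_medium 0.77 1154 [247.5  94. ] circ [ 0.5283 -0.0162  0.0222]
large
  pin 25 [261.8 236.8] [0.7211 0.0019 0.0155]
  pin 24 [273.2 200.2] [0.6662 0.0175 0.0155]
  pin 24 [233.  209.8] [ 0.6801 -0.0383  0.0155]
  centre [ 0.689  -0.0064] res mm [-0.43 -0.43 -0.43] ang [  14.5  133.8 -105.7]
medium
  pin 28 [165.  178.6] [ 0.6357 -0.1287  0.0155]
  pin 26 [172.7 211.2] [ 0.6823 -0.1222  0.0155]
  pin 23 [198. 191.] [ 0.6531 -0.0853  0.0155]
  centre [ 0.6572 -0.1121] res mm [-0.38 -0.38 -0.38] ang [-142.3  -21.8   98.7]
small
  pin 25 [357.9 206.5] [0.6753 0.1348 0.0155]
  pin 24 [331.5 208.1] [0.6777 0.0984 0.0155]
  pin 22 [343.9 228.3] [0.7079 0.1181 0.0155]
  centre [0.6869 0.1173] res mm [-0.48 -0.46 -0.46] ang [ 123.5 -115.9    2.3]
```

```bash
cd .;./p.sh 0.5333,0.0797,0.15,104.5
```

```text
t 7.45 tcp [ 0.6185 -0.0031  0.2485] rot [-179.99   -0.    179.93] jaw 89.9 w 0.0878 F [1.  0.9 0.1] j6 -107.9
SLIDE [0.0853 0.0827 0.0985] ROLL -14.6
```

Request:
apply_moves --commands '[{"grip":0.1,"slide":[0.085,0.081,0.098],"roll":-14.5},{"grip":0.1,"slide":[0.085,0.081,0.098],"roll":-14.5},{"grip":0.1,"slide":[0.085,0.081,0.098],"roll":-14.5},{"grip":0.1,"slide":[0.085,0.081,0.098],"roll":-14.5},{"grip":0.1,"slide":[0.085,0.081,0.098],"roll":-14.5}]'

```text
time_s: 8.07
tcp_pos: [0.5346, 0.0788, 0.1514]
eef_rot: [-180.0, 0.1, -165.5]
contact_force: [-0.4, -0.7, 0.5]
gripper_width: 0.0787
```

```bash
cat >> h.py <<'E'
def mirror(n,z,fn=None,dil=0):
    s=get_state();k=get_calibration('wrist'); im,d=snap('wrist',fn)
    for c in cut_out(n,'wrist')[:2]:
        m=c['mask'].astype(np.uint8); co=max(cv2.findContours(m,0,1)[0],key=len).reshape(-1,2)
        co=co[(co[:,0]>2)&(co[:,0]<509)&(co[:,1]>2)]
        P=pix2w(k,co,z=z); q=circ(P)
        print(n,round(c['score'],2),m.sum(),'pix',co.mean(0).round(1),'circ',q.round(4),'tcp',np.round(s['tcp_pos'],4),'d',(q[:2]-s['tcp_pos'][:2]).round(4))
    return im,d
E
python3 - <<'E'
from h import *
mirror('mirror_large',.024,'w3.png'); plan(.5333,.0797,.011,104.5)
E
```

```text
mirror_large 0.88 2705 pix [261.2 183.8] circ [0.5319 0.0807 0.0291] tcp [0.5346 0.0788 0.1514] d [-0.0028  0.0019]
t 8.18 tcp [0.5348 0.0787 0.1514] rot [ 1.7999e+02  9.0000e-02 -1.6554e+02] jaw 104.5 w 0.0788 F [-0.2 -1.2  0. ] j6 -104.7
SLIDE [0.0014 0.0013 0.1404] ROLL -0.0
```

View pics/w3.png

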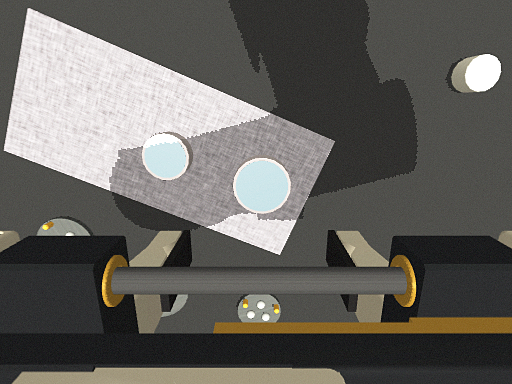

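The large mirror shows at (261,184) with a measured radius of 29.1 mm, as expected. Descending to grasp.

```bash
cd .;./p.sh 0.532,0.0807,0.011,104.5
```

```text
t 8.18 tcp [0.5348 0.0787 0.1514] rot [ 1.7999e+02  9.0000e-02 -1.6554e+02] jaw 104.5 w 0.0788 F [-0.2 -1.2  0. ] j6 -104.7
SLIDE [0.0024 0.0026 0.1404] ROLL -0.0
```

Request:
apply_moves --commands '[{"grip":0.1,"slide":[0.0024,0.0026,0.05],"roll":0},{"grip":0.1,"slide":[0.0024,0.0026,0.1],"roll":0},{"grip":0.1,"slide":[0.0024,0.0026,0.13],"roll":0},{"grip":0.1,"slide":[0.0024,0.0026,0.14],"roll":0},{"grip":0.1,"slide":[0.0024,0.0026,0.14],"roll":0}]'

```text
time_s: 8.8
tcp_pos: [0.5312, 0.0809, 0.0107]
eef_rot: [-180.0, -0.0, -165.5]
contact_force: [-0.6, -0.6, -0.2]
gripper_width: 0.079
```

```bash
cd .;./p.sh 0.532,0.0807,0.011,104.5;  python3 -c "
from h import *
snap('wrist','w4.png')"
```

```text
t 8.8 tcp [0.5312 0.0809 0.0107] rot [-179.99   -0.   -165.5 ] jaw 104.5 w 0.079 F [-0.6 -0.6 -0.2] j6 -105.1
SLIDE [-0.0007 -0.0004 -0.0003] ROLL -0.0
```

View pics/w4.png

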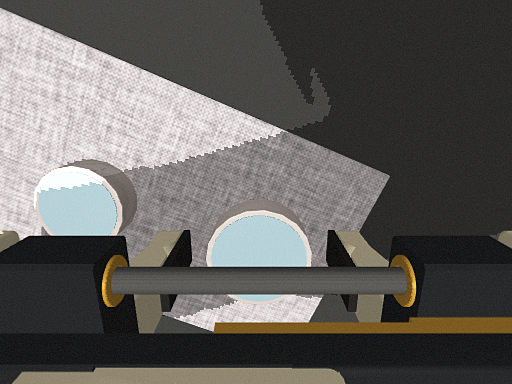

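Request:
apply_moves --commands '[{"grip":0.6,"slide":[0,0,0],"roll":0},{"grip":0.6,"slide":[0,0,0],"roll":0},{"grip":0.6,"slide":[0,0,0],"roll":0},{"grip":0.6,"slide":[0,0,0],"roll":0},{"grip":0.6,"slide":[0,0,0],"roll":0}]' --grip_force 30

```text
time_s: 9.48
tcp_pos: [0.531, 0.0813, 0.0113]
eef_rot: [180.0, 0.1, -165.5]
contact_force: [-2.4, 0.4, 7.3]
gripper_width: 0.0574
```

Request:
apply_moves --commands '[{"grip":0.6,"slide":[0,0,-0.02],"roll":0},{"grip":0.6,"slide":[0,0,-0.05],"roll":0},{"grip":0.6,"slide":[0,0,-0.1],"roll":0},{"grip":0.6,"slide":[0,0,-0.1],"roll":0}]'

```text
time_s: 9.98
tcp_pos: [0.5329, 0.0822, 0.1143]
eef_rot: [179.9, 0.4, -165.4]
contact_force: [-0.3, -0.8, -1.9]
gripper_width: 0.0572
```

```bash
cd .;python3 -c "
from h import *
mirror('mirror_large',.024,'w5.png');plan(.689,-.0064,.142,104.5)"
```

```text
mirror_large 0.69 6261 pix [258.8 239.9] circ [0.5734 0.0929 0.0418] tcp [0.5329 0.0822 0.1143] d [0.0405 0.0107]
t 10.07 tcp [0.5304 0.0812 0.1107] rot [ 1.7996e+02  4.0000e-02 -1.6550e+02] jaw 104.5 w 0.0576 F [-0.9  0.5 -1.9] j6 -105.1
SLIDE [-0.1317 -0.1245 -0.0313] ROLL 0.0
```

View pics/w5.png

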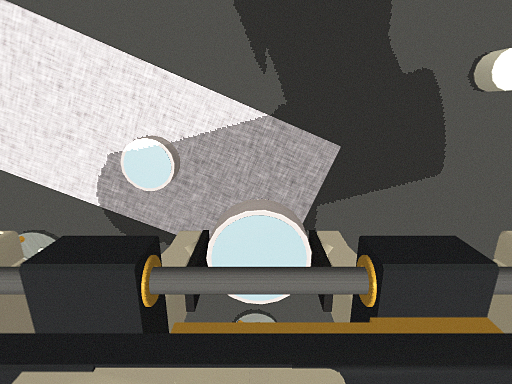

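```bash
cd .;cat >> h.py <<'E'
def held(r,cpx=(259,245),dz=.013,fn=None,thr=185):
    s=get_state();k=get_calibration('wrist'); im,d=snap('wrist',fn)
    g=im.min(2).astype(int) if False else cv2.cvtColor(im,cv2.COLOR_RGB2GRAY).astype(int)
    z=s['tcp_pos'][2]+dz; pts=[]
    for a in np.radians(np.arange(185,356,3)):
        rr=np.arange(5,75,.25); u=cpx[0]+rr*np.cos(a); v=cpx[1]+rr*np.sin(a)
        val=cv2.remap(g.astype(np.float32),u.astype(np.float32).reshape(1,-1),v.astype(np.float32).reshape(1,-1),1)[0]
        i=np.where(val<thr)[0]
        if len(i) and v[i[0]]<262: pts.append((u[i[0]],v[i[0]]))
    pts=np.array(pts); P=pix2w(k,pts,z=z)
    f=lambda q: np.hypot(P[:,0]-q[0],P[:,1]-q[1])-r
    q=least_squares(f,s['tcp_pos'][:2],loss='soft_l1',f_scale=.0005)
    R=Ro.from_euler('xyz',s['eef_rot'],degrees=True).as_matrix()
    dw=np.array([*(q.x-s['tcp_pos'][:2]),0])
    print('held n',len(pts),'centre-tcp world',dw[:2].round(4),'tool',(R.T@dw)[:2].round(4),'res',np.median(abs(q.fun)).round(5),'free r',circ(P).round(4))
E
python3 -c "
from h import *
held(.029)
held(.029,thr=170)"
```

```text
held n 57 centre-tcp world [0.0021 0.0006] tool [-0.0022  0.0001] res 0.00014 free r [0.532  0.0817 0.0285]
held n 57 centre-tcp world [0.0021 0.0007] tool [-0.0022  0.0001] res 0.00014 free r [0.5314 0.0814 0.0286]
```

```bash
cd .;python3 -c "
from h import *
for i in range(6):
    s=get_state();k=get_calibration('wrist');R=np.array(k['R']);c=-R.T@np.array(k['t'])
    T=Ro.from_euler('xyz',s['eef_rot'],degrees=True).as_matrix()
    print(s['time_s'],np.round(s['tcp_pos'],4),c.round(4),(T.T@(c-s['tcp_pos'])).round(4),np.round(s['eef_rot'],2)); capture('wrist')
"
```

```text
10.175 [0.5296 0.0807 0.1093] [0.4536 0.0614 0.2677] [ 0.0787  0.0003 -0.1582] [-1.7999e+02 -1.2000e-01 -1.6550e+02]
10.225 [0.5296 0.0807 0.1092] [0.4537 0.0614 0.2676] [ 0.0787  0.0003 -0.1582] [-1.7998e+02 -1.4000e-01 -1.6549e+02]
10.275 [0.5298 0.0807 0.1092] [0.4538 0.0615 0.2676] [ 0.0787  0.0003 -0.1582] [-1.7997e+02 -1.4000e-01 -1.6549e+02]
10.325 [0.5299 0.0808 0.1093] [0.454  0.0615 0.2677] [ 0.0787  0.0003 -0.1582] [-1.7998e+02 -1.3000e-01 -1.6548e+02]
10.375 [0.5301 0.0809 0.1095] [0.4541 0.0616 0.2678] [ 0.0787  0.0003 -0.1582] [-1.7998e+02 -1.1000e-01 -1.6548e+02]
10.425 [0.5302 0.0809 0.1097] [0.4542 0.0616 0.268 ] [ 0.0788  0.0003 -0.1582] [-1.7998e+02 -9.0000e-02 -1.6548e+02]
```

```bash
cd .;python3 -c "
from h import *
for i in range(3): held(.029)
plan(.689,-.0064,.142,104.5)"
```

```text
held n 57 centre-tcp world [0.0022 0.0007] tool [-0.0023  0.0001] res 0.00017 free r [0.5321 0.0815 0.0286]
held n 57 centre-tcp world [0.0022 0.0006] tool [-0.0023  0.    ] res 0.00013 free r [0.5322 0.0815 0.0286]
held n 57 centre-tcp world [0.0022 0.0006] tool [-0.0023  0.    ] res 0.00015 free r [0.5323 0.0815 0.0286]
t 10.62 tcp [0.5305 0.081  0.1102] rot [-1.7999e+02 -3.0000e-02 -1.6548e+02] jaw 104.5 w 0.057 F [-0.7  0.2 -1.7] j6 -105.1
SLIDE [-0.1315 -0.1244 -0.0318] ROLL 0.0
```

Request:
apply_moves --commands '[{"grip":0.6,"slide":[-0.04,-0.038,-0.025],"roll":0},{"grip":0.6,"slide":[-0.08,-0.076,-0.032],"roll":0},{"grip":0.6,"slide":[-0.11,-0.105,-0.032],"roll":0},{"grip":0.6,"slide":[-0.125,-0.119,-0.032],"roll":0},{"grip":0.6,"slide":[-0.132,-0.124,-0.032],"roll":0}]'

```text
time_s: 11.25
tcp_pos: [0.69, -0.0066, 0.1416]
eef_rot: [180.0, -0.1, -165.5]
contact_force: [-0.2, 0.1, -1.5]
gripper_width: 0.0572
```

Request:
apply_moves --commands '[{"grip":0.6,"slide":[0,0,0],"roll":0},{"grip":0.6,"slide":[0,0,0],"roll":0},{"grip":0.6,"slide":[0,0,0],"roll":0},{"grip":0.6,"slide":[0,0,0],"roll":0}]'

```text
time_s: 11.75
tcp_pos: [0.6893, -0.0054, 0.1429]
eef_rot: [180.0, 0.0, -165.4]
contact_force: [0.6, -0.0, -2.0]
gripper_width: 0.0576
```

```bash
cd .;cat >> h.py <<'E'
def mount(cx,cy,rad,R,fn=None,z=.0155,show=True):
    s=get_state();k=get_calibration('wrist'); im,d=snap('wrist',fn)
    o=pins(im,k,cx,cy,rad)[:3]
    P=pix2w(k,[c for a,c in o],z=z)
    f=lambda q: np.hypot(P[:,0]-q[0],P[:,1]-q[1])-R
    c0=s['tcp_pos'][:2]
    q=least_squares(f,c0)
    T=Ro.from_euler('xyz',s['eef_rot'],degrees=True).as_matrix()
    dw=np.array([*(q.x-c0),0])
    print('mount centre',q.x.round(4),'res',(q.fun*1000).round(2),'rel tcp tool',(T.T@dw)[:2].round(4),'ang',np.degrees(np.arctan2(P[:,1]-q.x[1],P[:,0]-q.x[0])).round(1))
E
python3 -c "
from h import *
mount(261,184,55,.0335,'w6.png');held(.029);plan(.689,-.0064,.142,104.5)"
```

```text
pin 41 [228.1 171.1] [ 0.6811 -0.0383  0.0155]
  pin 40 [286.6 171. ] [0.6666 0.017  0.0155]
mount centre [ 0.6908 -0.0062] res [0. 0.] rel tcp tool [-0.0013 -0.0012] ang [-106.8  136.2]
held n 57 centre-tcp world [0.0021 0.0006] tool [-0.0022  0.0001] res 0.00014 free r [ 0.6908 -0.005   0.0285]
t 11.85 tcp [ 0.6894 -0.0055  0.1428] rot [ 1.8000e+02  2.0000e-02 -1.6546e+02] jaw 104.5 w 0.0571 F [ 0.1  0.1 -1.8] j6 -91.1
SLIDE [ 0.0006 -0.0007  0.0008] ROLL 0.0
```

View pics/w6.png

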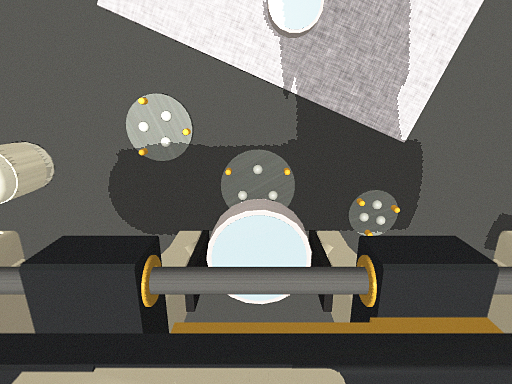

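Request:
apply_moves --commands '[{"grip":0.6,"slide":[0.0008,-0.0012,0.04],"roll":0},{"grip":0.6,"slide":[0.0008,-0.0012,0.08],"roll":0},{"grip":0.6,"slide":[0.0008,-0.0012,0.1],"roll":0},{"grip":0.6,"slide":[0.0008,-0.0012,0.112],"roll":0},{"grip":0.6,"slide":[0.0008,-0.0012,0.112],"roll":0}]'

```text
time_s: 12.48
tcp_pos: [0.6888, -0.0072, 0.03]
eef_rot: [-180.0, -0.1, -165.5]
contact_force: [0.8, -0.3, -1.4]
gripper_width: 0.0571
```

Request:
apply_moves --commands '[{"grip":0.6,"slide":[0,0,0],"roll":0},{"grip":0.6,"slide":[0,0,0],"roll":0},{"grip":0.6,"slide":[0,0,0],"roll":0},{"grip":0.6,"slide":[0,0,0],"roll":0}]'

```text
time_s: 12.98
tcp_pos: [0.6891, -0.0072, 0.0309]
eef_rot: [180.0, 0.0, -165.5]
contact_force: [-0.2, 0.1, -2.2]
gripper_width: 0.0572
```

```bash
cd .;python3 -c "
from h import *
mount(259,220,85,.0335,'w7.png');held(.029);plan(.689,-.0064,.03,104.5)"
```

```text
pin 116 [213.7 209.9] [ 0.6803 -0.038   0.0155]
  pin 113 [305.2 209.8] [0.6661 0.0167 0.0155]
mount centre [ 0.6907 -0.0061] res [0. 0.] rel tcp tool [-0.0017  0.0006] ang [-108.   137.1]
held n 57 centre-tcp world [0.0019 0.0006] tool [-0.002   0.0001] res 0.00012 free r [ 0.6905 -0.0067  0.0286]
t 13.07 tcp [ 0.6891 -0.0072  0.0307] rot [-1.8000e+02  2.0000e-02 -1.6548e+02] jaw 104.5 w 0.0575 F [-0.8 -0.  -2.1] j6 -91.0
SLIDE [-0.0001  0.0008  0.0007] ROLL 0.0
```

View pics/w7.png

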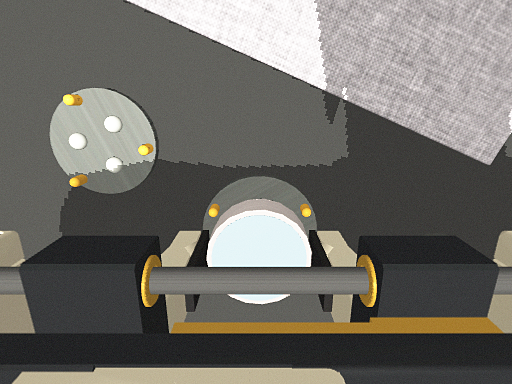

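```bash
cd .;cat >> h.py <<'E'
def overlay(fn,mc,Rd,zb,Rm,tc,pinR,pinang,crop=(190,160,330,310),f=5,cyl=True):
    """mc mirror centre world xy, zb mirror bottom; tc mount centre"""
    k=get_calibration('wrist'); im,_=snap('wrist')
    x0,y0,x1,y1=crop
    big=cv2.resize(im[y0:y1,x0:x1],None,fx=f,fy=f,interpolation=cv2.INTER_CUBIC)[:,:,::-1].copy()
    a=np.linspace(0,2*np.pi,200)
    def dr(c,r,z,col):
        p=w2pix(k,np.c_[c[0]+r*np.cos(a),c[1]+r*np.sin(a),0*a+z])
        q=((p-[x0,y0]+.5)*f).astype(np.int32); cv2.polylines(big,[q],True,col,1)
    if mc is not None:
        dr(mc,Rm,zb,(0,255,0));dr(mc,Rm,zb+.02,(0,0,255))
    dr(tc,Rd,.006,(255,0,255))
    for p in pinang:
        c=np.array(tc)+pinR*np.array([np.cos(np.radians(p)),np.sin(np.radians(p))])
        dr(c,.003,.006,(255,255,0)); dr(c,.003,.0145,(255,255,0)); dr(c,.001,.017,(255,255,0))
    cv2.imwrite('pics/'+fn,big)
E
python3 -c "
from h import *
s=get_state()['tcp_pos'];print(s)
t=np.array([-.968,-.25])
overlay('o1.png',s[:2]-.0015*t,.038,s[2]-.007,.029,s[:2]-.0013*t+np.array([-.25,.968])*.0005,.0335,[14.5,134.5,-105.5])
"
```

```text
[ 0.68908866 -0.00719975  0.0307149 ]
```

View pics/o1.png

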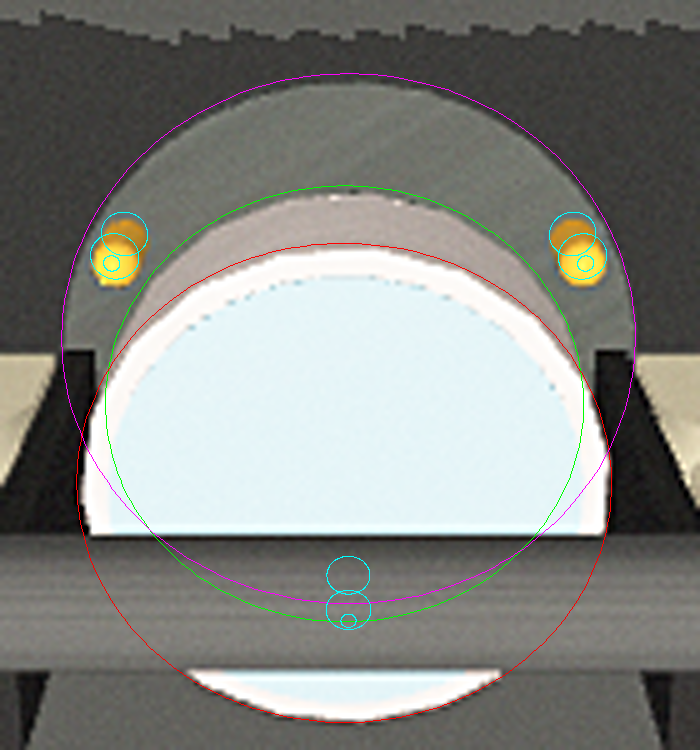

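The overlay shows the mirror and the mount aligned within about 0.5 mm. The remaining camera bias affects both equally. I lower it with +0.5 mm along the jaw axis.

Request:
apply_moves --commands '[{"grip":0.6,"slide":[0,0.0005,0.002],"roll":0},{"grip":0.6,"slide":[0,0.0005,0.005],"roll":0},{"grip":0.6,"slide":[0,0.0005,0.008],"roll":0},{"grip":0.6,"slide":[0,0.0005,0.01],"roll":0},{"grip":0.6,"slide":[0,0.0005,0.0105],"roll":0}]'

```text
time_s: 13.75
tcp_pos: [0.6888, -0.0068, 0.0197]
eef_rot: [-180.0, -0.0, -165.5]
contact_force: [1.1, 0.9, -0.8]
gripper_width: 0.0576
```

Request:
apply_moves --commands '[{"grip":0.6,"slide":[0,0,0.0005],"roll":0},{"grip":0.6,"slide":[0,0,0.001],"roll":0},{"grip":0.6,"slide":[0,0,0.0012],"roll":0},{"grip":0.6,"slide":[0,0,0.0012],"roll":0}]'

```text
time_s: 14.25
tcp_pos: [0.689, -0.0067, 0.0192]
eef_rot: [-180.0, 0.0, -165.5]
contact_force: [-1.4, -0.0, 2.6]
gripper_width: 0.0572
```

```bash
cd .;./p.sh .689,-.0064,.019,104.5
```

```text
t 14.25 tcp [ 0.689  -0.0067  0.0192] rot [-1.8000e+02  2.0000e-02 -1.6547e+02] jaw 104.5 w 0.0572 F [-1.4 -0.   2.6] j6 -91.1
SLIDE [-0.0001  0.0003  0.0002] ROLL 0.0
```

Request:
apply_moves --commands '[{"grip":0.3,"slide":[0,0,0],"roll":0},{"grip":0.2,"slide":[0,0,0],"roll":0},{"grip":0.1,"slide":[0,0,0],"roll":0},{"grip":0.1,"slide":[0,0,0],"roll":0}]'

```text
time_s: 14.75
tcp_pos: [0.6889, -0.0067, 0.0187]
eef_rot: [180.0, -0.0, -165.5]
contact_force: [-0.2, 0.3, -0.1]
gripper_width: 0.0782
```

Request:
apply_moves --commands '[{"grip":0.1,"slide":[0,0,-0.02],"roll":0},{"grip":0.1,"slide":[0,0,-0.06],"roll":0},{"grip":0.1,"slide":[0,0,-0.12],"roll":0},{"grip":0.1,"slide":[0,0,-0.12],"roll":0},{"grip":0.1,"slide":[0,0,-0.12],"roll":0}]'

```text
time_s: 15.38
tcp_pos: [0.6891, -0.0066, 0.1404]
eef_rot: [180.0, 0.1, -165.5]
contact_force: [-0.6, -0.1, -0.1]
gripper_width: 0.0791
```

```bash
cd .;python3 -c "
from h import *
mirror('mirror_large',.032,'w8.png')
s=get_state();k=get_calibration('wrist'); im,d=snap('wrist')
m=cut_out('mirror_large','wrist')[0]['mask']; m=cv2.erode(m.astype(np.uint8),np.ones((9,9)))>0
v,u=np.where(m&(d>0)); P=pix2w(k,np.c_[u,v],d=d[v,u]); A=np.c_[P[:,:2]-P[:,:2].mean(0),np.ones(len(P))]
c=np.linalg.lstsq(A,P[:,2],rcond=None)[0]; print('plane tilt deg',np.degrees(c[:2]).round(2),'z',c[2])
plan(.5283,-.0162,.15,68.2)
"
```

```text
mirror_large 0.71 27244 pix [308.   64.7] circ [ 0.253  -0.0303  0.3388] tcp [ 0.6891 -0.0066  0.1404] d [-0.436  -0.0237]
mirror_large 0.64 3043 pix [258.6 191.6] circ [ 0.6893 -0.0066  0.0292] tcp [ 0.6891 -0.0066  0.1404] d [0.0002 0.    ]
plane tilt deg [-0.04  0.01] z 0.03223059436684518
t 15.57 tcp [ 0.6882 -0.0069  0.1377] rot [ 1.8000e+02 -1.2000e-01 -1.6548e+02] jaw 104.5 w 0.0788 F [-0.4  0.1 -0.4] j6 -91.1
SLIDE [ 0.1572  0.0311 -0.0119] ROLL 36.3
```

View pics/w8.png

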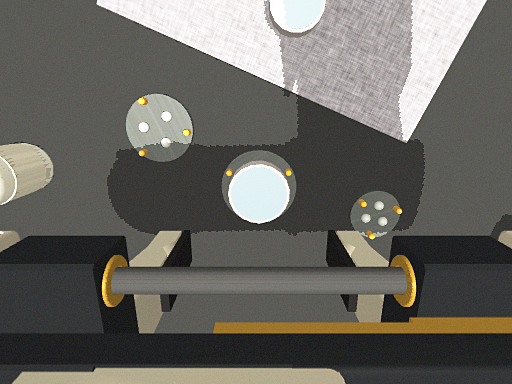

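The large mirror is at (259,192) between its pins. Its top plane is at z = 32.2 mm with under 0.1° tilt, so it is seated. Next is the medium one.

Request:
apply_moves --commands '[{"grip":0.3,"slide":[0.04,0.008,-0.012],"roll":10},{"grip":0.3,"slide":[0.1,0.02,-0.012],"roll":20},{"grip":0.3,"slide":[0.157,0.031,-0.012],"roll":30},{"grip":0.3,"slide":[0.157,0.031,-0.012],"roll":36.3},{"grip":0.3,"slide":[0.157,0.031,-0.012],"roll":36.3}]'

```text
time_s: 16.2
tcp_pos: [0.5289, -0.0161, 0.1509]
eef_rot: [-180.0, 0.0, 158.3]
contact_force: [0.5, 0.5, -0.1]
gripper_width: 0.0613
```

Request:
apply_moves --commands '[{"grip":0.3,"slide":[0,0,0],"roll":0},{"grip":0.3,"slide":[0,0,0],"roll":0},{"grip":0.3,"slide":[0,0,0],"roll":0},{"grip":0.3,"slide":[0,0,0],"roll":0}]'

```text
time_s: 16.7
tcp_pos: [0.5292, -0.0161, 0.1506]
eef_rot: [-180.0, -0.0, 158.2]
contact_force: [-1.5, 0.1, -0.5]
gripper_width: 0.0613
```

```bash
cd .;python3 -c "
from h import *
mirror('mirror_medium',.024,'w9.png')
plan(.5283,-.0162,.011,68.2)
"
```

```text
mirror_medium 0.56 1732 pix [258.5 184.4] circ [ 0.5269 -0.0156  0.0232] tcp [ 0.5292 -0.0161  0.1506] d [-0.0024  0.0005]
t 16.8 tcp [ 0.5292 -0.0161  0.1507] rot [-1.7999e+02 -1.0000e-02  1.5823e+02] jaw 68.2 w 0.0618 F [-0.7 -0.3  0.9] j6 -131.3
SLIDE [ 0.0008 -0.0004  0.1397] ROLL 0.0
```

View pics/w9.png

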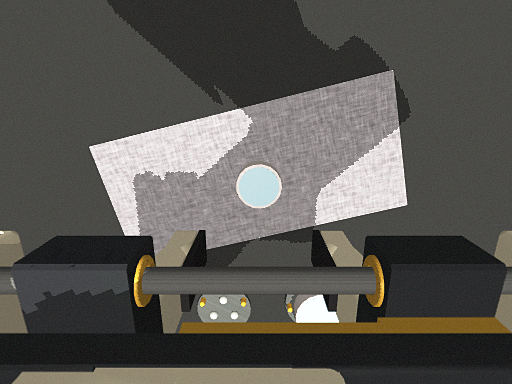

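Request:
apply_moves --commands '[{"grip":0.3,"slide":[0.0022,-0.0004,0.05],"roll":0},{"grip":0.3,"slide":[0.0022,-0.0004,0.1],"roll":0},{"grip":0.3,"slide":[0.0022,-0.0004,0.13],"roll":0},{"grip":0.3,"slide":[0.0022,-0.0004,0.1395],"roll":0},{"grip":0.3,"slide":[0.0022,-0.0004,0.1395],"roll":0}]'

```text
time_s: 17.42
tcp_pos: [0.5271, -0.0156, 0.0114]
eef_rot: [-180.0, -0.0, 158.2]
contact_force: [0.2, 0.2, 0.7]
gripper_width: 0.0613
```

```bash
cd .;python3 -c "
from h import *
snap('wrist','w10.png')
plan(.527,-.0157,.011,68.2)
"
```

```text
t 17.48 tcp [ 0.5277 -0.0155  0.0121] rot [1.7998e+02 5.0000e-02 1.5824e+02] jaw 68.2 w 0.0613 F [-0.3 -0.3  0.5] j6 -131.4
SLIDE [ 0.0005 -0.0005  0.0011] ROLL 0.0
```

View pics/w10.png

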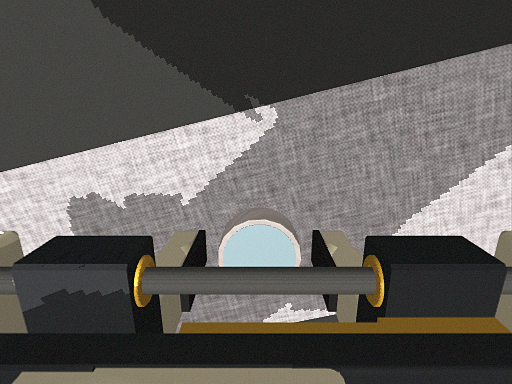

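Centred between the fingers (mirror columns 218–300). Grip and lift.

Request:
apply_moves --commands '[{"grip":0.3,"slide":[0,0,0.0003],"roll":0},{"grip":0.7,"slide":[0,0,0.0003],"roll":0},{"grip":0.7,"slide":[0,0,0.0003],"roll":0},{"grip":0.7,"slide":[0,0,0.0003],"roll":0},{"grip":0.7,"slide":[0,0,0.0003],"roll":0}]'

```text
time_s: 18.1
tcp_pos: [0.5273, -0.0155, 0.0116]
eef_rot: [180.0, 0.0, 158.2]
contact_force: [-1.3, 0.8, 6.4]
gripper_width: 0.0452
```

Request:
apply_moves --commands '[{"grip":0.7,"slide":[0,0,0],"roll":0},{"grip":0.7,"slide":[0,0,-0.02],"roll":0},{"grip":0.7,"slide":[0,0,-0.05],"roll":0},{"grip":0.7,"slide":[0,0,-0.08],"roll":0},{"grip":0.7,"slide":[0,0,-0.08],"roll":0}]'

```text
time_s: 18.73
tcp_pos: [0.5284, -0.0152, 0.0932]
eef_rot: [179.9, 0.2, 158.2]
contact_force: [-0.5, -0.6, -1.3]
gripper_width: 0.0454
```

```bash
./p.sh .6572,-.1121,.1,68.2
```

```text
t 18.73 tcp [ 0.5284 -0.0152  0.0932] rot [179.85   0.2  158.24] jaw 68.2 w 0.0454 F [-0.5 -0.6 -1.3] j6 -131.4
SLIDE [-0.1556 -0.0422 -0.0064] ROLL 0.0
```

Request:
apply_moves --commands '[{"grip":0.7,"slide":[-0.04,-0.011,-0.006],"roll":0},{"grip":0.7,"slide":[-0.08,-0.022,-0.006],"roll":0},{"grip":0.7,"slide":[-0.12,-0.033,-0.006],"roll":0},{"grip":0.7,"slide":[-0.145,-0.04,-0.006],"roll":0},{"grip":0.7,"slide":[-0.155,-0.042,-0.006],"roll":0}]'

```text
time_s: 19.35
tcp_pos: [0.6553, -0.1131, 0.0951]
eef_rot: [-179.9, -0.1, 158.1]
contact_force: [-0.6, -0.5, -2.3]
gripper_width: 0.0455
```

```bash
python3 -c "
from h import *
mount(259,190,60,.0275,'w11.png',z=.0135);held(.023);plan(.6572,-.1121,.031,68.2)"
```

```text
pin 61 [232.  188.5] [ 0.6358 -0.1292  0.0155]
  pin 61 [288.6 188.4] [ 0.6531 -0.0858  0.0155]
mount centre [ 0.6581 -0.1129] res [0. 0.] rel tcp tool [-0.0026  0.0012] ang [-142.7   99.4]
held n 57 centre-tcp world [ 0.0011 -0.0006] tool [-0.0012 -0.0001] res 0.00013 free r [ 0.6562 -0.1135  0.0224]
t 19.45 tcp [ 0.655  -0.1125  0.0956] rot [-1.7996e+02 -1.0000e-01  1.5817e+02] jaw 68.2 w 0.0454 F [-0.4  0.3 -0.5] j6 -118.8
SLIDE [-0.002   0.0013  0.0646] ROLL -0.0
```

View pics/w11.png

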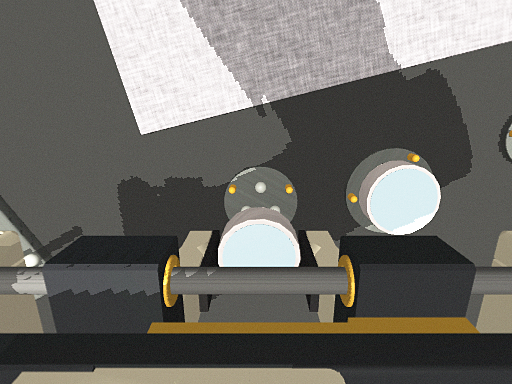

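Request:
apply_moves --commands '[{"grip":0.7,"slide":[-0.0013,0.0012,0.02],"roll":0},{"grip":0.7,"slide":[-0.0013,0.0012,0.04],"roll":0},{"grip":0.7,"slide":[-0.0013,0.0012,0.055],"roll":0},{"grip":0.7,"slide":[-0.0013,0.0012,0.064],"roll":0},{"grip":0.7,"slide":[-0.0013,0.0012,0.064],"roll":0}]'

```text
time_s: 20.08
tcp_pos: [0.6565, -0.1113, 0.0325]
eef_rot: [-180.0, -0.1, 158.2]
contact_force: [1.0, -0.3, -0.9]
gripper_width: 0.0451
```

Request:
apply_moves --commands '[{"grip":0.7,"slide":[0,0,0],"roll":0},{"grip":0.7,"slide":[0,0,0],"roll":0},{"grip":0.7,"slide":[0,0,0],"roll":0},{"grip":0.7,"slide":[0,0,0],"roll":0},{"grip":0.7,"slide":[0,0,0],"roll":0}]'

```text
time_s: 20.7
tcp_pos: [0.657, -0.1115, 0.0331]
eef_rot: [180.0, 0.0, 158.2]
contact_force: [0.1, 0.5, 0.2]
gripper_width: 0.0452
```

```bash
python3 -c "
from h import *
mount(259,215,75,.0275,z=.0135);held(.023)
s=get_state()['tcp_pos'];print(s)
a=np.radians(158.2);tx=np.array([np.cos(a),np.sin(a)]);ty=np.array([np.sin(a),-np.cos(a)])
overlay('o2.png',s[:2]-.0010*tx,.032,s[2]-.007,.023,s[:2]-.0010*tx+ty*.0000,.0275,[-21.8,98.2,-141.8])
"
```

```text
pin 109 [220.4 213.1] [ 0.6356 -0.1288  0.0155]
  pin 108 [294.5 212.9] [ 0.6527 -0.0857  0.0155]
mount centre [ 0.6582 -0.1128] res [0. 0.] rel tcp tool [-0.0016 -0.0008] ang [-143.    99.8]
held n 57 centre-tcp world [ 0.001  -0.0006] tool [-0.0012 -0.0002] res 9e-05 free r [ 0.6573 -0.1119  0.0223]
[ 0.65691913 -0.11153786  0.03298571]
```

View pics/o2.png

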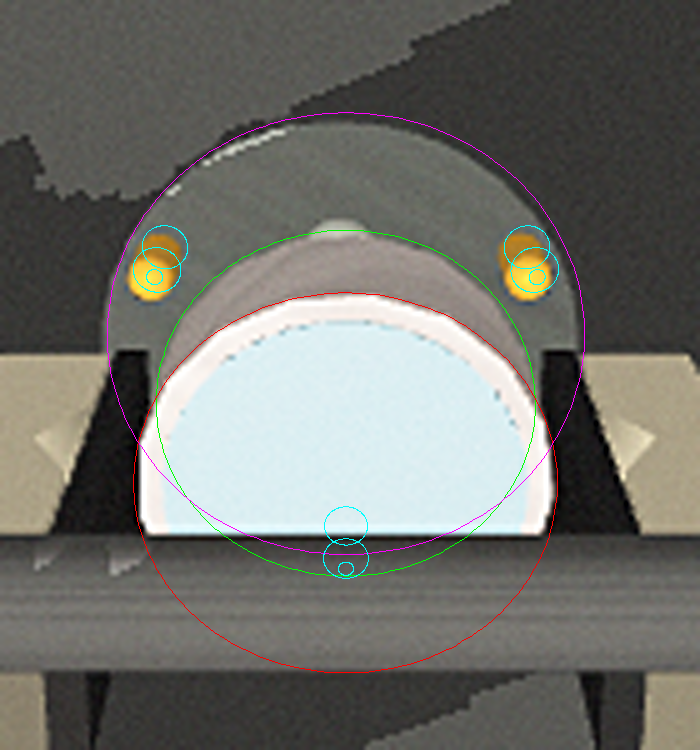

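Mount relative to held mirror is about -0.5 mm in both tool x and y. I correct that while lowering.

Request:
apply_moves --commands '[{"grip":0.7,"slide":[-0.0005,-0.0005,0.003],"roll":0},{"grip":0.7,"slide":[-0.0005,-0.0005,0.006],"roll":0},{"grip":0.7,"slide":[-0.0005,-0.0005,0.009],"roll":0},{"grip":0.7,"slide":[-0.0005,-0.0005,0.0115],"roll":0},{"grip":0.7,"slide":[-0.0005,-0.0005,0.0125],"roll":0}]'

```text
time_s: 21.48
tcp_pos: [0.6571, -0.1121, 0.0202]
eef_rot: [-180.0, -0.0, 158.2]
contact_force: [-0.4, 0.7, -1.4]
gripper_width: 0.045
```

Request:
apply_moves --commands '[{"grip":0.7,"slide":[0,0,0.0005],"roll":0},{"grip":0.7,"slide":[0,0,0.001],"roll":0},{"grip":0.7,"slide":[0,0,0.0015],"roll":0},{"grip":0.7,"slide":[0,0,0.0015],"roll":0}]'

```text
time_s: 21.98
tcp_pos: [0.6574, -0.1122, 0.0194]
eef_rot: [180.0, 0.0, 158.2]
contact_force: [-1.0, 1.2, 2.8]
gripper_width: 0.0451
```

Contact at the expected height. Release and lift.

Request:
apply_moves --commands '[{"grip":0.4,"slide":[0,0,0],"roll":0},{"grip":0.35,"slide":[0,0,0],"roll":0},{"grip":0.3,"slide":[0,0,0],"roll":0},{"grip":0.3,"slide":[0,0,0],"roll":0}]'

```text
time_s: 22.48
tcp_pos: [0.6572, -0.1122, 0.0189]
eef_rot: [-180.0, -0.0, 158.2]
contact_force: [-1.2, 0.2, 0.4]
gripper_width: 0.0615
```

Request:
apply_moves --commands '[{"grip":0.3,"slide":[0,0,-0.02],"roll":0},{"grip":0.3,"slide":[0,0,-0.06],"roll":0},{"grip":0.2,"slide":[0,0,-0.12],"roll":0},{"grip":0.1,"slide":[0,0,-0.18],"roll":0},{"grip":0.1,"slide":[0,0,-0.18],"roll":0}]'

```text
time_s: 23.1
tcp_pos: [0.6602, -0.1123, 0.2055]
eef_rot: [179.8, 0.6, 158.3]
contact_force: [-0.4, -0.4, -0.8]
gripper_width: 0.0782
```

```bash
cd .;cat >> h.py <<'E'
def seated(names=('mirror_large','mirror_medium'),fn=None,z=.032):
    k=get_calibration('wrist'); im,d=snap('wrist',fn)
    for n in names:
        for cc in cut_out(n,'wrist')[:2]:
            if cc['mask'].sum()>9000: continue
            m=cc['mask'].astype(np.uint8); co=max(cv2.findContours(m,0,1)[0],key=len).reshape(-1,2)
            q=circ(pix2w(k,co,z=z)); e=cv2.erode(m,np.ones((7,7)))>0
            v,u=np.where(e&(d>0))
            if len(v)<20: continue
            P=pix2w(k,np.c_[u,v],d=d[v,u]); A=np.c_[P[:,:2]-P[:,:2].mean(0),np.ones(len(P))]
            c=np.linalg.lstsq(A,P[:,2],rcond=None)[0]
            print(n,round(cc['score'],2),'circ',q.round(4),'tilt',np.degrees(c[:2]).round(2),'z',c[2].round(4),co.mean(0).round())
E
python3 -c "
from h import *
seated(fn='w12.png')
plan(.545,-.3725,.2,97.7)
"
```

```text
mirror_large 0.91 circ [ 0.6886 -0.0082  0.0296] tilt [0.12 0.01] z 0.0321 [354. 163.]
mirror_large 0.6 circ [ 0.6827 -0.0127  0.0335] tilt [ 5.26 -1.24] z 0.0071 [341. 154.]
mirror_medium 0.92 circ [ 0.6571 -0.1122  0.0231] tilt [-0.01 -0.28] z 0.0323 [257. 172.]
t 23.25 tcp [ 0.6567 -0.112   0.1984] rot [ 1.7999e+02 -5.0000e-02  1.5821e+02] jaw 68.2 w 0.0786 F [ 0.8  0.6 -0.8] j6 -118.8
SLIDE [ 0.007  -0.2833 -0.0016] ROLL -29.5
```

View pics/w12.png

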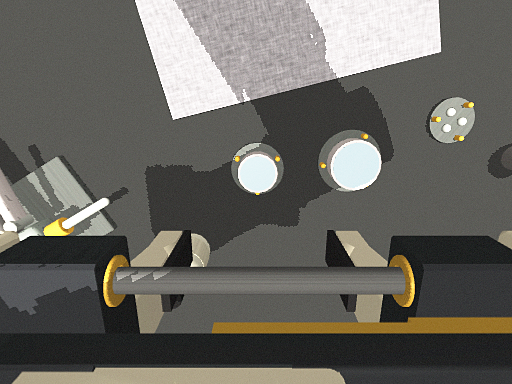

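Both mirrors are seated level at (257,172) and (354,163) with tops at z = 32 mm. On to the gun.

Request:
apply_moves --commands '[{"grip":0,"slide":[0.007,-0.283,0],"roll":-29.5},{"grip":0,"slide":[0.007,-0.283,0],"roll":-29.5},{"grip":0,"slide":[0.007,-0.283,0],"roll":-29.5},{"grip":0,"slide":[0.007,-0.283,0],"roll":-29.5},{"grip":0,"slide":[0.007,-0.283,0],"roll":-29.5}]'

```text
time_s: 23.88
tcp_pos: [0.5434, -0.3745, 0.1969]
eef_rot: [179.9, -0.2, -172.4]
contact_force: [1.1, 0.4, -0.3]
gripper_width: 0.0875
```

Request:
apply_moves --commands '[{"grip":0,"slide":[0,0,0],"roll":0},{"grip":0,"slide":[0,0,0],"roll":0},{"grip":0,"slide":[0,0,0],"roll":0}]'

```text
time_s: 24.25
tcp_pos: [0.5461, -0.3713, 0.1984]
eef_rot: [180.0, -0.0, -172.2]
contact_force: [-0.7, 0.5, 0.1]
gripper_width: 0.0876
```

```bash
./p.sh .545,-.3725,.066,97.7
```

```text
t 24.25 tcp [ 0.5461 -0.3713  0.1984] rot [ 1.7997e+02 -5.0000e-02 -1.7221e+02] jaw 97.8 w 0.0876 F [-0.7  0.5  0.1] j6 -64.9
SLIDE [ 0.0011 -0.0011  0.1324] ROLL 0.1
```

Request:
apply_moves --commands '[{"grip":0,"slide":[0.001,-0.001,0.06],"roll":0},{"grip":0,"slide":[0.001,-0.001,0.12],"roll":0},{"grip":0,"slide":[0.001,-0.001,0.132],"roll":0},{"grip":0,"slide":[0.001,-0.001,0.132],"roll":0},{"grip":0,"slide":[0.001,-0.001,0.132],"roll":0}]'

```text
time_s: 24.88
tcp_pos: [0.5468, -0.374, 0.0698]
eef_rot: [-179.9, 0.2, -172.2]
contact_force: [-0.6, 0.2, 1.8]
gripper_width: 0.0873
```

Request:
apply_moves --commands '[{"grip":1,"slide":[0,0,0],"roll":0},{"grip":1,"slide":[0,0,0],"roll":0},{"grip":1,"slide":[0,0,0],"roll":0},{"grip":1,"slide":[0,0,0],"roll":0},{"grip":1,"slide":[0,0,0],"roll":0}]' --grip_force 35

```text
time_s: 25.5
tcp_pos: [0.5434, -0.3723, 0.0668]
eef_rot: [179.9, -0.1, -172.3]
contact_force: [-5.1, 7.6, 5.3]
gripper_width: 0.043
```

Request:
apply_moves --commands '[{"grip":1,"slide":[0,0,0],"roll":0},{"grip":1,"slide":[0,0,0],"roll":0}]'

```text
time_s: 25.75
tcp_pos: [0.5433, -0.3726, 0.0668]
eef_rot: [179.9, -0.2, -172.3]
contact_force: [-4.3, 4.9, 4.0]
gripper_width: 0.0375
```

Request:
apply_moves --commands '[{"grip":1,"slide":[0,0,0],"roll":0},{"grip":1,"slide":[0,0,0],"roll":0},{"grip":1,"slide":[0,0,0],"roll":0},{"grip":1,"slide":[0,0,0],"roll":0},{"grip":1,"slide":[0,0,0],"roll":0}]'

```text
time_s: 26.38
tcp_pos: [0.5433, -0.3726, 0.0667]
eef_rot: [179.9, -0.2, -172.3]
contact_force: [-5.1, 4.9, 3.8]
gripper_width: 0.0379
```

Request:
apply_moves --commands '[{"grip":1,"slide":[0,0,0],"roll":0},{"grip":1,"slide":[0,0,0],"roll":0},{"grip":0,"slide":[0,0,0],"roll":0},{"grip":0,"slide":[0,0,0],"roll":0},{"grip":0,"slide":[0,0,0],"roll":0}]'

```text
time_s: 27.0
tcp_pos: [0.5449, -0.3728, 0.067]
eef_rot: [180.0, 0.0, -172.3]
contact_force: [0.8, 4.9, 1.8]
gripper_width: 0.0625
```

Request:
apply_moves --commands '[{"grip":0,"slide":[0,0,0],"roll":0},{"grip":0,"slide":[0,0,-0.06],"roll":0},{"grip":0,"slide":[0,0,-0.12],"roll":0},{"grip":0,"slide":[0,0,-0.17],"roll":0},{"grip":0,"slide":[0,0,-0.17],"roll":0}]'

```text
time_s: 27.62
tcp_pos: [0.5468, -0.3752, 0.2427]
eef_rot: [-179.7, 0.4, -172.3]
contact_force: [-0.2, 1.1, -0.8]
gripper_width: 0.0876
```

```bash
./p.sh .64,-.03,.24,90
```

```text
t 27.62 tcp [ 0.5468 -0.3752  0.2427] rot [-179.67    0.43 -172.26] jaw 97.7 w 0.0876 F [-0.2  1.1 -0.8] j6 -64.7
SLIDE [-0.1388  0.3296  0.0019] ROLL 7.7
```

Request:
apply_moves --commands '[{"grip":0,"slide":[-0.14,0.46,0],"roll":7.7},{"grip":0,"slide":[-0.14,0.46,0],"roll":7.7},{"grip":0,"slide":[-0.14,0.46,0],"roll":7.7},{"grip":0,"slide":[-0.14,0.46,0],"roll":7.7},{"grip":0,"slide":[-0.14,0.46,0],"roll":7.7}]'

```text
time_s: 28.25
tcp_pos: [0.5948, -0.0635, 0.2365]
eef_rot: [-180.0, -0.0, -180.0]
contact_force: [1.2, -0.1, -0.2]
gripper_width: 0.0878
```

```bash
./p.sh .64,.1,.26,90
```

```text
t 28.25 tcp [ 0.5948 -0.0635  0.2365] rot [-1.7997e+02 -1.0000e-02 -1.7999e+02] jaw 90.0 w 0.0878 F [ 1.2 -0.1 -0.2] j6 -102.6
SLIDE [-0.0452  0.1634 -0.0236] ROLL 0.0
```

Request:
apply_moves --commands '[{"grip":0,"slide":[-0.045,0.163,-0.023],"roll":0},{"grip":0,"slide":[-0.045,0.163,-0.023],"roll":0},{"grip":0,"slide":[-0.045,0.163,-0.023],"roll":0},{"grip":0,"slide":[-0.045,0.163,-0.023],"roll":0},{"grip":0,"slide":[-0.045,0.163,-0.023],"roll":0}]'

```text
time_s: 28.88
tcp_pos: [0.6395, 0.0976, 0.2591]
eef_rot: [-180.0, -0.1, -180.0]
contact_force: [0.0, -0.3, -1.3]
gripper_width: 0.0876
```

```bash
python3 -c "
from h import *
seated(fn='w13.png')
k=get_calibration('wrist')
for b in boxes_of('shutter_knob','wrist')[:3]: print(b['score'],cam2w(k,b['position']).round(4),w2pix(k,cam2w(k,b['position'])))
snap('top','t13.png')
"
```

```text
mirror_large 0.6 circ [ 0.6887 -0.0042  0.0291] tilt [ 0.14 -0.2 ] z 0.0324 [184. 202.]
mirror_medium 0.89 circ [ 0.6561 -0.1088  0.0247] tilt [ 1.22 -2.19] z 0.0323 [104. 179.]
0.91 [0.5638 0.3326 0.063 ] [[465.56058548 106.65937452]]
```

View pics/w13.png

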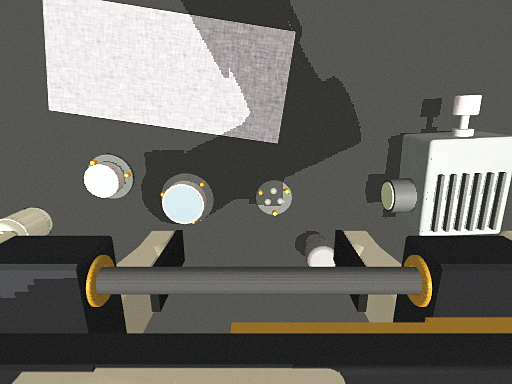

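Mirrors are still seated at (104,179) and (184,202); the knob is at (466,105). Next I measure the knob and the lamp yaw.

```bash
python3 - <<'E'
from h import *
k=get_calibration('wrist'); im,d=snap('wrist')
v,u=np.mgrid[60:230,380:512]
P=pix2w(k,np.c_[u.ravel(),v.ravel()],d=d[60:230,380:512].ravel())
L=P[(P[:,2]>.08)&(P[:,2]<.095)]
print('lamp top',len(L),L.min(0).round(4),L.max(0).round(4))
# front edge: min x per y bin
e=[]
for y in np.arange(L[:,1].min()+.006,L[:,1].max()-.006,.004):
    s=L[abs(L[:,1]-y)<.002]
    if len(s)>3: e.append((y,s[:,0].min()))
e=np.array(e); c=np.polyfit(e[:,0],e[:,1],1); print('front edge slope deg',-np.degrees(np.arctan(c[0])),c, (e[:,1]-np.polyval(c,e[:,0])).round(4))
K=P[(P[:,2]>.045)&(P[:,2]<.075)&(P[:,0]<.587)&(P[:,0]>.53)&(P[:,1]>.3)&(P[:,1]<.37)]
print('knob',len(K),K.min(0).round(4),K.max(0).round(4))
for x in np.arange(.545,.59,.004):
    s=P[(abs(P[:,0]-x)<.002)&(P[:,2]>.05)&(P[:,2]<.078)&(P[:,1]>.3)]
    if len(s): print(x.round(3),len(s),s[:,1].min().round(4),s[:,1].max().round(4),s[:,2].max().round(4))
E
```

```text
lamp top 3993 [0.5964 0.2912 0.08  ] [0.7078 0.3907 0.0881]
front edge slope deg 1.4379267200524575 [-0.02510183  0.60796817] [ 0.0003 -0.0007  0.0005  0.0017 -0.0004  0.0008 -0.0002  0.001  -0.0011
  0.0001  0.0002 -0.0019  0.0003 -0.0006 -0.0005 -0.0004  0.0008 -0.0012
 -0.0023 -0.0011  0.0001  0.0047]
knob 644 [0.5503 0.325  0.0492] [0.5869 0.3496 0.0694]
0.549 15 0.3317 0.3481 0.0668
0.553 107 0.325 0.349 0.0694
0.557 105 0.325 0.3485 0.0683
0.561 79 0.3254 0.3496 0.0688
0.565 107 0.3253 0.3495 0.0687
0.569 96 0.3256 0.3482 0.0692
0.573 42 0.3261 0.342 0.0672
0.577 29 0.3344 0.3418 0.0607
0.581 34 0.3344 0.3426 0.0604
0.585 28 0.3348 0.3429 0.0603
0.589 75 0.3282 0.3491 0.0673
```

```bash
./p.sh .5625,.3373,.16,91.5
```

```text
t 29.18 tcp [0.6397 0.097  0.2602] rot [1.8000e+02 1.0000e-02 1.7995e+02] jaw 90.0 w 0.0876 F [-0.4 -0.6 -0.2] j6 -115.9
SLIDE [0.0774 0.2402 0.1002] ROLL -1.5
```

Request:
apply_moves --commands '[{"grip":0.4,"slide":[0.02,0.06,0],"roll":-1.5},{"grip":0.4,"slide":[0.04,0.12,0.02],"roll":-1.5},{"grip":0.4,"slide":[0.06,0.18,0.05],"roll":-1.5},{"grip":0.4,"slide":[0.077,0.24,0.09],"roll":-1.5},{"grip":0.4,"slide":[0.077,0.24,0.1],"roll":-1.5}]'

```text
time_s: 29.8
tcp_pos: [0.5615, 0.3399, 0.1586]
eef_rot: [-180.0, -0.0, -178.4]
contact_force: [-0.4, 0.3, 0.6]
gripper_width: 0.0531
```

Request:
apply_moves --commands '[{"grip":0.4,"slide":[0,0,0],"roll":0},{"grip":0.4,"slide":[0,0,0],"roll":0},{"grip":0.4,"slide":[0,0,0],"roll":0}]'

```text
time_s: 30.18
tcp_pos: [0.5636, 0.3373, 0.1614]
eef_rot: [179.9, 0.1, -178.5]
contact_force: [0.9, -0.2, 0.3]
gripper_width: 0.0527
```

```bash
./p.sh .5625,.3373,.036,91.5; python3 - <<'E'
from h import *
k=get_calibration('wrist'); im,d=snap('wrist','w14.png')
v,u=np.mgrid[60:260,150:400]
P=pix2w(k,np.c_[u.ravel(),v.ravel()],d=d[60:260,150:400].ravel())
K=P[(P[:,2]>.05)&(P[:,2]<.075)&(P[:,0]<.587)&(P[:,0]>.53)&(P[:,1]>.3)&(P[:,1]<.37)]
for x in np.arange(.545,.597,.004):
    s=K[(abs(K[:,0]-x)<.002)]
    if len(s): print(x.round(3),len(s),s[:,1].min().round(4),s[:,1].max().round(4),s[:,2].max().round(4))
E
```

```text
t 30.18 tcp [0.5636 0.3373 0.1614] rot [ 1.7993e+02  9.0000e-02 -1.7855e+02] jaw 91.5 w 0.0527 F [ 0.9 -0.2  0.3] j6 -136.4
SLIDE [ 1.300e-03 -1.000e-04  1.254e-01] ROLL -0.0
0.549 135 0.3264 0.3501 0.0685
0.553 126 0.3256 0.3501 0.0687
0.557 118 0.3257 0.3502 0.0685
0.561 124 0.3257 0.3504 0.0688
0.565 118 0.3257 0.3505 0.0688
0.569 111 0.3258 0.3507 0.0692
0.573 20 0.3268 0.3469 0.0674
0.577 35 0.3352 0.3427 0.0608
0.581 38 0.3353 0.3438 0.0611
0.585 39 0.3354 0.3439 0.0602
```

View pics/w14.png

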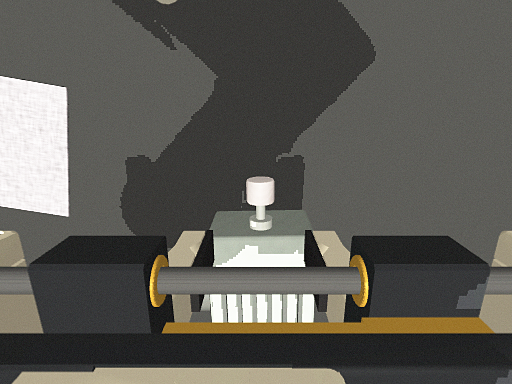

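Knob at (260,190), centred between the fingers. Descend, pinch and pull.

Request:
apply_moves --commands '[{"grip":0.4,"slide":[0.003,0.0007,0.05],"roll":0},{"grip":0.4,"slide":[0.003,0.0007,0.1],"roll":0},{"grip":0.4,"slide":[0.003,0.0007,0.124],"roll":0},{"grip":0.4,"slide":[0.003,0.0007,0.124],"roll":0},{"grip":0.4,"slide":[0.003,0.0007,0.124],"roll":0}]'

```text
time_s: 30.85
tcp_pos: [0.5608, 0.339, 0.0377]
eef_rot: [179.9, 0.1, -178.5]
contact_force: [0.8, 0.4, 0.5]
gripper_width: 0.0528
```

Request:
apply_moves --commands '[{"grip":1,"slide":[0,0,0],"roll":0},{"grip":1,"slide":[0,0,0],"roll":0},{"grip":1,"slide":[0,0,0],"roll":0},{"grip":1,"slide":[0,0,0],"roll":0},{"grip":1,"slide":[0,0,0],"roll":0}]' --grip_force 50

```text
time_s: 31.48
tcp_pos: [0.5599, 0.3386, 0.0365]
eef_rot: [180.0, 0.0, -178.5]
contact_force: [-1.2, -1.2, 5.8]
gripper_width: 0.0248
```

Request:
apply_moves --commands '[{"grip":1,"slide":[0.01,0,0],"roll":0},{"grip":1,"slide":[0.02,0,0],"roll":0},{"grip":1,"slide":[0.03,0,0],"roll":0},{"grip":1,"slide":[0.036,0,0],"roll":0}]'

```text
time_s: 31.98
tcp_pos: [0.5249, 0.3372, 0.0365]
eef_rot: [-180.0, 0.1, -178.5]
contact_force: [9.0, -5.4, 0.9]
gripper_width: 0.0247
```

Request:
apply_moves --commands '[{"grip":1,"slide":[0,0,0],"roll":0}]'

```text
time_s: 32.1
tcp_pos: [0.5251, 0.3372, 0.0365]
eef_rot: [-180.0, 0.1, -178.4]
contact_force: [9.2, -4.5, 0.5]
gripper_width: 0.0249
```

Request:
apply_moves --commands '[{"grip":1,"slide":[0.002,0,0],"roll":0},{"grip":1,"slide":[0.002,0,0],"roll":0}]'

```text
time_s: 32.35
tcp_pos: [0.5247, 0.3372, 0.0366]
eef_rot: [180.0, 0.2, -178.5]
contact_force: [14.7, -6.0, -3.3]
gripper_width: 0.0248
```

Force rose to 15 N with no travel, so the knob is at its stop. Holding.

Request:
apply_moves --commands '[{"grip":1,"slide":[0,0,0],"roll":0},{"grip":1,"slide":[0,0,0],"roll":0},{"grip":1,"slide":[0,0,0],"roll":0},{"grip":1,"slide":[0,0,0],"roll":0},{"grip":1,"slide":[0,0,0],"roll":0}]'

```text
time_s: 32.98
tcp_pos: [0.5247, 0.3372, 0.0366]
eef_rot: [180.0, 0.2, -178.5]
contact_force: [15.2, -6.7, -1.8]
gripper_width: 0.0247
```

```bash
python3 -c "
from h import *
snap('scene','s15.png')"
```

Request:
apply_moves --commands '[{"grip":1,"slide":[0,0,0],"roll":0},{"grip":1,"slide":[0,0,0],"roll":0},{"grip":1,"slide":[0,0,0],"roll":0},{"grip":1,"slide":[0,0,0],"roll":0},{"grip":1,"slide":[0,0,0],"roll":0}]'

```text
time_s: 33.65
tcp_pos: [0.5247, 0.3372, 0.0366]
eef_rot: [180.0, 0.2, -178.5]
contact_force: [15.1, -6.7, -1.8]
gripper_width: 0.0249
```

Request:
apply_moves --commands '[{"grip":1,"slide":[0,0,0],"roll":0},{"grip":1,"slide":[0,0,0],"roll":0},{"grip":0,"slide":[0,0,0],"roll":0},{"grip":0,"slide":[0,0,0],"roll":0},{"grip":0,"slide":[0,0,0],"roll":0}]'

```text
time_s: 34.28
tcp_pos: [0.5213, 0.3377, 0.0358]
eef_rot: [-180.0, -0.0, -178.5]
contact_force: [-0.1, 0.5, 0.1]
gripper_width: 0.049
```

View pics/s15.png

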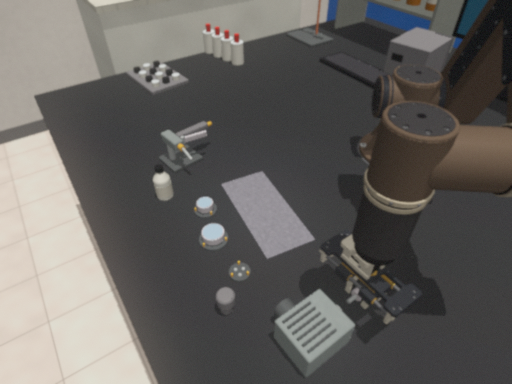

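The shutter sprang free and both mirrors are seen seated on their mounts (204,204) and (213,235). Rise and go over the pad and mounts.

Request:
apply_moves --commands '[{"grip":0,"slide":[0,0,-0.05],"roll":0},{"grip":0,"slide":[0,0,-0.1],"roll":0},{"grip":0,"slide":[0,0,-0.16],"roll":0},{"grip":0,"slide":[0,0,-0.2],"roll":0}]'

```text
time_s: 34.78
tcp_pos: [0.5219, 0.3382, 0.2393]
eef_rot: [179.9, 0.1, -178.4]
contact_force: [0.2, 0.3, 1.2]
gripper_width: 0.0861
```

```bash
./p.sh .63,-.03,.26,90
```

```text
t 34.77 tcp [0.5219 0.3382 0.2393] rot [ 1.7987e+02  1.3000e-01 -1.7844e+02] jaw 91.6 w 0.0861 F [0.2 0.3 1.2] j6 -139.4
SLIDE [-0.0981 -0.371  -0.0213] ROLL 1.6
```

Request:
apply_moves --commands '[{"grip":0,"slide":[-0.098,-0.371,-0.021],"roll":1.6},{"grip":0,"slide":[-0.098,-0.371,-0.021],"roll":1.6},{"grip":0,"slide":[-0.098,-0.371,-0.021],"roll":1.6},{"grip":0,"slide":[-0.098,-0.371,-0.021],"roll":1.6},{"grip":0,"slide":[-0.098,-0.371,-0.021],"roll":1.6}]'

```text
time_s: 35.4
tcp_pos: [0.6095, 0.0366, 0.2534]
eef_rot: [180.0, 0.0, 180.0]
contact_force: [1.3, -0.1, -0.7]
gripper_width: 0.0874
```

Request:
apply_moves --commands '[{"grip":0,"slide":[-0.022,-0.083,0],"roll":0},{"grip":0,"slide":[-0.022,-0.083,0],"roll":0},{"grip":0,"slide":[-0.022,-0.083,0],"roll":0},{"grip":0,"slide":[-0.022,-0.083,0],"roll":0},{"grip":0,"slide":[-0.022,-0.083,0],"roll":0}]'

```text
time_s: 36.02
tcp_pos: [0.6311, -0.0437, 0.2532]
eef_rot: [180.0, 0.0, -180.0]
contact_force: [0.7, 0.3, -0.5]
gripper_width: 0.0877
```

```bash
python3 -c "
from h import *
seated(fn='w16.png')
k=get_calibration('wrist')
c=cut_out('pad','wrist')[0]; m=c['mask'].astype(np.uint8); co=max(cv2.findContours(m,0,1)[0],key=len).reshape(-1,2)
P=pix2w(k,co,z=.004); print(c['score'],cv2.minAreaRect((P[:,:2]*1000).astype(np.float32)))
plan(.6572,-.1122,.15,68.2)
"
```

```text
mirror_large 0.97 circ [ 0.6878 -0.0074  0.029 ] tilt [ 0.09 -0.07] z 0.0321 [286. 209.]
mirror_medium 0.86 circ [ 0.6564 -0.1113  0.0236] tilt [ 0.23 -0.18] z 0.0324 [208. 186.]
0.58 ((520.9597778320312, -20.540664672851562), (311.74822998046875, 141.20089721679688), 81.56616973876953)
t 36.23 tcp [ 0.6312 -0.0441  0.2533] rot [1.8000e+02 1.0000e-02 1.7999e+02] jaw 90.0 w 0.0877 F [-0.3  0.1 -0.2] j6 -103.7
SLIDE [-0.026  -0.0681  0.1033] ROLL 21.8
```

View pics/w16.png

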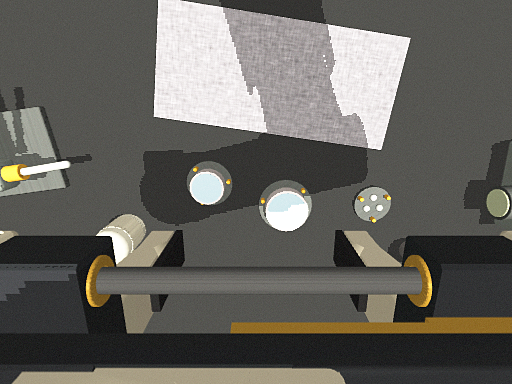

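Request:
apply_moves --commands '[{"grip":0.3,"slide":[-0.01,-0.03,0.03],"roll":10},{"grip":0.3,"slide":[-0.026,-0.068,0.08],"roll":20},{"grip":0.3,"slide":[-0.026,-0.068,0.103],"roll":21.8},{"grip":0.3,"slide":[-0.026,-0.068,0.103],"roll":21.8},{"grip":0.3,"slide":[-0.026,-0.068,0.103],"roll":21.8}]'

```text
time_s: 36.85
tcp_pos: [0.658, -0.1126, 0.1516]
eef_rot: [180.0, 0.1, 158.2]
contact_force: [0.6, 0.8, 0.7]
gripper_width: 0.0616
```

Request:
apply_moves --commands '[{"grip":0.3,"slide":[0,0,0],"roll":0},{"grip":0.3,"slide":[0,0,0],"roll":0},{"grip":0.3,"slide":[0,0,0],"roll":0}]'

```text
time_s: 37.22
tcp_pos: [0.6574, -0.1127, 0.1508]
eef_rot: [180.0, 0.1, 158.2]
contact_force: [0.9, 0.1, 0.6]
gripper_width: 0.0611
```

```bash
python3 -c "
from h import *
seated(fn='w17.png')
plan(.6573,-.1122,.019,68.2)
"
```

```text
mirror_large 0.93 circ [ 0.6884 -0.0081  0.03  ] tilt [0.9  0.66] z 0.032 [373. 178.]
mirror_large 0.18 circ [ 0.6517 -0.1105  0.0278] tilt [ 6.09 -1.34] z 0.0069 [258. 178.]
mirror_medium 0.57 circ [ 0.6567 -0.1119  0.023 ] tilt [ 0.19 -0.35] z 0.0323 [259. 188.]
t 37.38 tcp [ 0.6572 -0.1129  0.1503] rot [1.7999e+02 1.0000e-02 1.5813e+02] jaw 68.1 w 0.0607 F [-0.6  0.3 -0.6] j6 -118.8
SLIDE [0.0002 0.0007 0.1313] ROLL -0.1
```

Request:
apply_moves --commands '[{"grip":0.3,"slide":[0.0002,0.0007,0.05],"roll":0},{"grip":0.3,"slide":[0.0002,0.0007,0.1],"roll":0},{"grip":0.3,"slide":[0.0002,0.0007,0.125],"roll":0},{"grip":0.3,"slide":[0.0002,0.0007,0.131],"roll":0},{"grip":0.3,"slide":[0.0002,0.0007,0.131],"roll":0}]'

```text
time_s: 38.0
tcp_pos: [0.6577, -0.1123, 0.0195]
eef_rot: [-180.0, 0.0, 158.1]
contact_force: [-0.1, -0.0, 0.3]
gripper_width: 0.0614
```

Request:
apply_moves --commands '[{"grip":0.7,"slide":[0,0,0],"roll":0},{"grip":0.7,"slide":[0,0,0],"roll":0},{"grip":0.7,"slide":[0,0,0],"roll":0},{"grip":0.7,"slide":[0,0,0],"roll":0},{"grip":0.7,"slide":[0,0,0],"roll":0}]' --grip_force 30

```text
time_s: 38.62
tcp_pos: [0.658, -0.1122, 0.0202]
eef_rot: [180.0, 0.1, 158.1]
contact_force: [-0.4, 0.8, 6.2]
gripper_width: 0.0452
```

Request:
apply_moves --commands '[{"grip":0.7,"slide":[0,0,-0.02],"roll":0},{"grip":0.7,"slide":[0,0,-0.05],"roll":0},{"grip":0.7,"slide":[0,0,-0.07],"roll":0},{"grip":0.7,"slide":[0,0,-0.07],"roll":0}]'

```text
time_s: 39.12
tcp_pos: [0.6581, -0.1122, 0.0907]
eef_rot: [179.9, 0.1, 158.1]
contact_force: [0.6, -0.2, -1.2]
gripper_width: 0.0452
```

```bash
./p.sh .513,-.075,.08,68.2
```

```text
t 39.12 tcp [ 0.6581 -0.1122  0.0907] rot [1.7993e+02 1.5000e-01 1.5813e+02] jaw 68.1 w 0.0452 F [ 0.6 -0.2 -1.2] j6 -118.9
SLIDE [ 0.1486 -0.0196  0.0103] ROLL -0.1
```

Request:
apply_moves --commands '[{"grip":0.7,"slide":[0.04,-0.005,0.0],"roll":0},{"grip":0.7,"slide":[0.08,-0.01,0.0],"roll":0},{"grip":0.7,"slide":[0.12,-0.015,0.01],"roll":0},{"grip":0.7,"slide":[0.148,-0.02,0.03],"roll":0},{"grip":0.7,"slide":[0.148,-0.02,0.05],"roll":0}]'

```text
time_s: 39.75
tcp_pos: [0.5096, -0.0755, 0.0381]
eef_rot: [-180.0, -0.1, 158.1]
contact_force: [0.3, 0.2, -1.3]
gripper_width: 0.0449
```

Request:
apply_moves --commands '[{"grip":0.7,"slide":[0,0,0.01],"roll":0},{"grip":0.7,"slide":[0,0,0.018],"roll":0},{"grip":0.7,"slide":[0,0,0.024],"roll":0},{"grip":0.7,"slide":[0,0,0.026],"roll":0},{"grip":0.7,"slide":[0,0,0.026],"roll":0}]'

```text
time_s: 40.38
tcp_pos: [0.5126, -0.0757, 0.0131]
eef_rot: [180.0, 0.0, 158.1]
contact_force: [-0.1, -0.3, -0.6]
gripper_width: 0.0449
```

```bash
./p.sh .513,-.075,.012,68.2;python3 -c "
from h import *
snap('wrist','w18.png')"
```

```text
t 40.38 tcp [ 0.5126 -0.0757  0.0131] rot [180.     0.   158.12] jaw 68.1 w 0.0449 F [-0.1 -0.3 -0.6] j6 -125.2
SLIDE [-0.0001  0.0008  0.0011] ROLL -0.1
```

View pics/w18.png

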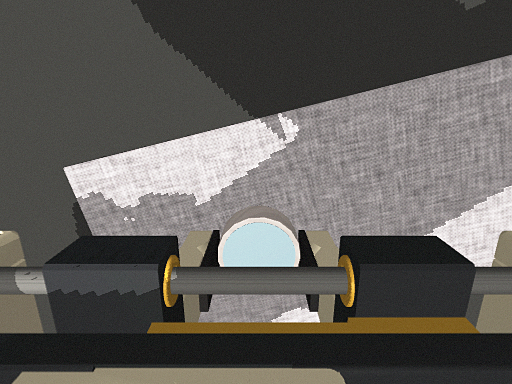

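Well inside the pad. Lower the last 1–2 mm and release.

Request:
apply_moves --commands '[{"grip":0.7,"slide":[0,0,0.001],"roll":0},{"grip":0.7,"slide":[0,0,0.0015],"roll":0},{"grip":0.7,"slide":[0,0,0.0015],"roll":0}]'

```text
time_s: 40.8
tcp_pos: [0.5128, -0.0756, 0.0125]
eef_rot: [180.0, 0.1, 158.1]
contact_force: [-2.7, 0.7, 7.0]
gripper_width: 0.0452
```

Request:
apply_moves --commands '[{"grip":0.4,"slide":[0,0,0],"roll":0},{"grip":0.35,"slide":[0,0,0],"roll":0},{"grip":0.3,"slide":[0,0,0],"roll":0},{"grip":0.3,"slide":[0,0,0],"roll":0}]'

```text
time_s: 41.3
tcp_pos: [0.5125, -0.0756, 0.0115]
eef_rot: [-180.0, -0.0, 158.1]
contact_force: [-0.0, 0.0, -0.6]
gripper_width: 0.0614
```

Request:
apply_moves --commands '[{"grip":0.3,"slide":[0,0,-0.02],"roll":0},{"grip":0.3,"slide":[0,0,-0.06],"roll":0},{"grip":0.2,"slide":[0,0,-0.12],"roll":0},{"grip":0.1,"slide":[0,0,-0.14],"roll":0}]'

```text
time_s: 41.8
tcp_pos: [0.5142, -0.0755, 0.1553]
eef_rot: [179.9, 0.3, 158.2]
contact_force: [0.0, 0.3, -0.4]
gripper_width: 0.0748
```

```bash
./p.sh .689,-.0067,.15,104.5
```

```text
t 41.8 tcp [ 0.5142 -0.0755  0.1553] rot [179.85   0.28 158.15] jaw 68.2 w 0.0748 F [ 0.   0.3 -0.4] j6 -125.2
SLIDE [-0.1366  0.1289  0.0063] ROLL -36.3
```

Request:
apply_moves --commands '[{"grip":0.1,"slide":[-0.04,0.038,0.003],"roll":-10},{"grip":0.1,"slide":[-0.08,0.076,0.006],"roll":-20},{"grip":0.1,"slide":[-0.12,0.114,0.006],"roll":-30},{"grip":0.1,"slide":[-0.1366,0.1289,0.006],"roll":-36.3},{"grip":0.1,"slide":[-0.1366,0.1289,0.006],"roll":-36.3}]'

```text
time_s: 42.42
tcp_pos: [0.6881, -0.0063, 0.1441]
eef_rot: [-180.0, -0.1, -165.5]
contact_force: [-0.0, 0.9, -1.4]
gripper_width: 0.0786
```

Request:
apply_moves --commands '[{"grip":0.1,"slide":[0,0,0],"roll":0},{"grip":0.1,"slide":[0,0,0],"roll":0},{"grip":0.1,"slide":[0,0,0],"roll":0}]'

```text
time_s: 42.8
tcp_pos: [0.6869, -0.0072, 0.1462]
eef_rot: [180.0, 0.0, -165.6]
contact_force: [0.0, -1.0, 0.0]
gripper_width: 0.0792
```

```bash
python3 -c "
from h import *
seated(['mirror_large'],fn='w19.png')
plan(.689,-.0067,.019,104.5)
"
```

```text
mirror_large 0.61 circ [ 0.6889 -0.0065  0.0289] tilt [0.21 0.  ] z 0.0322 [259. 192.]
t 42.9 tcp [ 0.6871 -0.0071  0.1461] rot [ 1.800e+02  3.000e-02 -1.656e+02] jaw 104.4 w 0.0785 F [-0.5  0.2  0.1] j6 -91.2
SLIDE [-1.900e-03 -1.000e-04  1.271e-01] ROLL -0.1
```

View pics/w19.png

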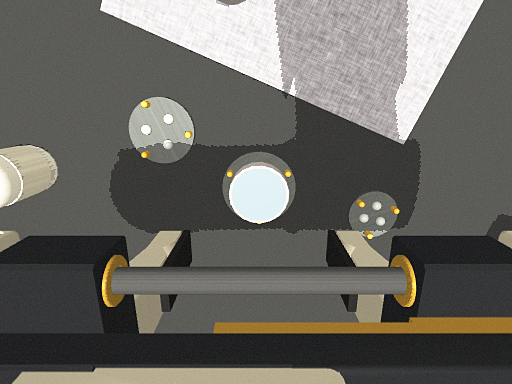

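Large mirror still at (259,192), level. Pick it.

Request:
apply_moves --commands '[{"grip":0.1,"slide":[-0.0019,0,0.05],"roll":0},{"grip":0.1,"slide":[-0.0019,0,0.1],"roll":0},{"grip":0.1,"slide":[-0.0019,0,0.12],"roll":0},{"grip":0.1,"slide":[-0.0019,0,0.127],"roll":0},{"grip":0.1,"slide":[-0.0019,0,0.127],"roll":0}]'

```text
time_s: 43.52
tcp_pos: [0.6894, -0.0064, 0.019]
eef_rot: [-180.0, 0.0, -165.6]
contact_force: [-0.5, -0.1, 0.1]
gripper_width: 0.0788
```

Request:
apply_moves --commands '[{"grip":0.6,"slide":[0,0,0],"roll":0},{"grip":0.6,"slide":[0,0,0],"roll":0},{"grip":0.6,"slide":[0,0,0],"roll":0},{"grip":0.6,"slide":[0,0,0],"roll":0},{"grip":0.6,"slide":[0,0,0],"roll":0}]'

```text
time_s: 44.15
tcp_pos: [0.6896, -0.0064, 0.0194]
eef_rot: [-180.0, 0.1, -165.6]
contact_force: [-1.2, 0.6, 5.6]
gripper_width: 0.0571
```

Request:
apply_moves --commands '[{"grip":0.6,"slide":[0,0,-0.02],"roll":0},{"grip":0.6,"slide":[0,0,-0.05],"roll":0},{"grip":0.6,"slide":[0,0,-0.07],"roll":0},{"grip":0.6,"slide":[0,0,-0.07],"roll":0}]'

```text
time_s: 44.65
tcp_pos: [0.6903, -0.0062, 0.0912]
eef_rot: [-180.0, 0.2, -165.6]
contact_force: [-0.5, -0.1, -1.8]
gripper_width: 0.0575
```

```bash
./p.sh .529,.034,.08,104.5
```

```text
t 44.65 tcp [ 0.6903 -0.0062  0.0912] rot [-179.99    0.22 -165.57] jaw 104.4 w 0.0575 F [-0.5 -0.1 -1.8] j6 -91.2
SLIDE [0.1462 0.0791 0.0106] ROLL -0.1
```

Request:
apply_moves --commands '[{"grip":0.6,"slide":[0.04,0.02,0.0],"roll":0},{"grip":0.6,"slide":[0.08,0.04,0.0],"roll":0},{"grip":0.6,"slide":[0.12,0.065,0.01],"roll":0},{"grip":0.6,"slide":[0.146,0.079,0.03],"roll":0},{"grip":0.6,"slide":[0.146,0.079,0.05],"roll":0}]'

```text
time_s: 45.28
tcp_pos: [0.5254, 0.0338, 0.038]
eef_rot: [180.0, -0.1, -165.5]
contact_force: [0.8, 0.2, -0.8]
gripper_width: 0.0572
```

Request:
apply_moves --commands '[{"grip":0.6,"slide":[0,0,0.01],"roll":0},{"grip":0.6,"slide":[0,0,0.018],"roll":0},{"grip":0.6,"slide":[0,0,0.024],"roll":0},{"grip":0.6,"slide":[0,0,0.027],"roll":0},{"grip":0.6,"slide":[0,0,0.027],"roll":0}]'

```text
time_s: 45.9
tcp_pos: [0.5283, 0.0337, 0.0118]
eef_rot: [180.0, 0.0, -165.6]
contact_force: [-0.5, -0.4, -1.3]
gripper_width: 0.0572
```

```bash
./p.sh .529,.034,.0115,104.5;python3 -c "
from h import *
snap('wrist','w20.png')"
```

```text
t 45.9 tcp [0.5283 0.0337 0.0118] rot [ 1.8000e+02  2.0000e-02 -1.6559e+02] jaw 104.4 w 0.0572 F [-0.5 -0.4 -1.3] j6 -100.5
SLIDE [-0.0007  0.0002  0.0003] ROLL -0.1
```

View pics/w20.png

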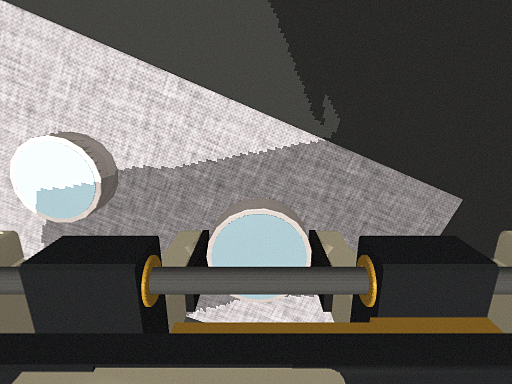

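Request:
apply_moves --commands '[{"grip":0.6,"slide":[0,0,0.0008],"roll":0},{"grip":0.6,"slide":[0,0,0.001],"roll":0},{"grip":0.6,"slide":[0,0,0.001],"roll":0}]'

```text
time_s: 46.32
tcp_pos: [0.5284, 0.0337, 0.0116]
eef_rot: [-180.0, 0.1, -165.6]
contact_force: [-3.9, 0.4, 9.1]
gripper_width: 0.0572
```

Request:
apply_moves --commands '[{"grip":0.3,"slide":[0,0,0],"roll":0},{"grip":0.2,"slide":[0,0,0],"roll":0},{"grip":0.1,"slide":[0,0,0],"roll":0},{"grip":0.1,"slide":[0,0,0],"roll":0}]'

```text
time_s: 46.82
tcp_pos: [0.528, 0.0337, 0.0105]
eef_rot: [-180.0, -0.0, -165.6]
contact_force: [0.5, 1.0, 0.7]
gripper_width: 0.0781
```

Request:
apply_moves --commands '[{"grip":0.1,"slide":[0,0,-0.02],"roll":0},{"grip":0.1,"slide":[0,0,-0.06],"roll":0},{"grip":0.1,"slide":[-0.04,-0.04,-0.12],"roll":0},{"grip":0.1,"slide":[-0.09,-0.05,-0.18],"roll":0},{"grip":0.1,"slide":[-0.09,-0.05,-0.2],"roll":0}]'

```text
time_s: 47.45
tcp_pos: [0.629, 0.0072, 0.2122]
eef_rot: [-180.0, 0.0, -165.6]
contact_force: [0.5, -0.5, -0.7]
gripper_width: 0.079
```

Request:
apply_moves --commands '[{"grip":0.1,"slide":[0,0,0],"roll":0},{"grip":0.1,"slide":[0,0,0],"roll":0},{"grip":0.1,"slide":[0,0,0],"roll":0}]'

```text
time_s: 47.82
tcp_pos: [0.6265, 0.0076, 0.2092]
eef_rot: [180.0, -0.1, -165.6]
contact_force: [-0.1, 0.9, -0.7]
gripper_width: 0.0787
```

```bash
python3 -c "
from h import *
seated(fn='w21.png',z=.024)
k=get_calibration('wrist')
c=cut_out('pad','wrist')[0]; m=c['mask'].astype(np.uint8); co=max(cv2.findContours(m,0,1)[0],key=len).reshape(-1,2)
P=pix2w(k,co,z=.004); print(c['score'],cv2.minAreaRect((P[:,:2]*1000).astype(np.float32)))
snap('scene','s21.png'); plan(.6,0,.2)
"
```

```text
mirror_large 0.67 circ [0.5299 0.0334 0.0285] tilt [ 0.04 -0.09] z 0.0244 [303.  96.]
mirror_medium 0.58 circ [ 0.5139 -0.075   0.0228] tilt [-0.11 -0.22] z 0.0245 [209.  54.]
0.79 ((521.7327880859375, -20.080062866210938), (310.53643798828125, 140.8023223876953), 82.10582733154297)
t 48.08 tcp [0.6273 0.0078 0.2102] rot [-1.8000e+02 -4.0000e-02 -1.6556e+02] jaw 104.4 w 0.0785 F [-0.2  0.1 -0. ] j6 -94.1
SLIDE [ 0.0284 -0.0007  0.0102] ROLL 0
```

View pics/w21.png

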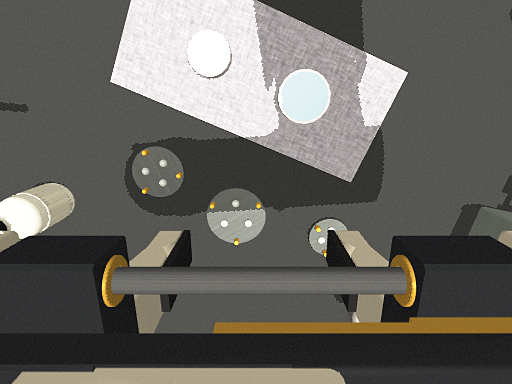

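View pics/s21.png

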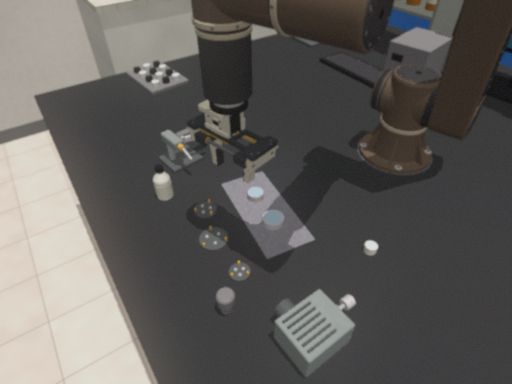

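Both mirrors lie flat on the pad, (303,96) and (209,54) in the wrist view. The knob is back in, and the bottle, eyepiece and specimen are in place. Handing in.

```bash
python3 -c "
from h import *
print(close_job())"
```

```text
the job is handed in; nothing more can be done
None
```

The exposure is done and handed in after about 48 s on the robot's clock. Only the large and medium mirrors were on the pad; I never saw a small one.

**What I did**
1. **First squeeze:** the trigger went fully home (opening 38.6 mm against 39 mm expected) and was held about 0.9–1 s. I shifted the gripper 2.5 mm while it was closing to centre it, because the cameras had disagreed by about 4 mm on the gun's position.
2. **Seating:** the tops measured z ≈ 32 mm in the wrist camera. Tilt was about 0.3° or less in views near the image centre; two off-centre views gave noisier values of up to about 2.5°.
3. **Second squeeze:** held home for about 1 s and let go. Both mirrors were still seated afterwards.
4. **Exposure:** the knob was pulled 35 mm to its stop, where the force rose to about 15 N with no further travel. I held it about 2 s and let it spring back; the scene picture taken during the hold shows both mirrors seated.
5. **Return:** both mirrors are back on the pad.

**Last checks**
- **Mirrors:** both lie flat, with tops at about 24.5 mm and tilt under 0.3°. They are about 110 mm apart and more than 35 mm inside the pad's edges.
- **Everything else:** the knob is back in, and the bottle, eyepiece and specimen look untouched in the pictures; I did not measure their positions again. No knock or grip slackening was noticed.
- **Failed or disagreed:** no final check failed. The wrist camera showed a consistent bias of 1–2 mm. I handled it by comparing mirror and mount in the same picture.

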